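# Load the sample module, release the slide and close it up

## Task

Stand all the small capped sample pots upright in the module's pulled-out tray, then lay the cover on the tray so that it drops squarely onto the rim. Then hold the slide's release tab down while you push the tray in until it is fully home, and last swing the clamp lever right down over the tray front; leave the other things on the bench where they are.

Things in the scene. Friction and masses are not known exactly. Their poses are not given: they have to be found in the camera images.
- tray (a joint): pull-out tray of the white sample module, m: 0 = fully home, 0.14 = fully extended (as at the start, locked there). It slides along tray_in's x axis against about 2.5 N of friction plus 12 N per m/s, and stays where it is left; while locked it cannot be pushed in more than 2 mm. The white housing is 270 mm wide, 240 deep, 130 high
- tray_in (a point): centre of the tray's inner floor, 28 mm above the bench; moves with the tray. +x = the way to push it shut, -x = out of the module, y along the tray's front, z up. Open metal box, inside 120 mm (x) by 190 (y), walls 6 thick, rim 54 above this floor. Extended, it is wholly outside the housing, whose front face is then 73 mm to the +x side (with the tray home: 67 mm to the -x side)
- tray_front (a point): top edge of the tray's grey front panel, middle of its outer face, 108 mm above the bench. Panel 250 mm wide, 10 thick, 3 mm in front of the tray box, reaching 26 mm above the tray rim. Axes as tray_in; pushing +x on this face shuts the tray
- release (a joint): the slide's release lever, rad: 0 = up (locked), 0.18 = fully pressed, tab 14 mm lower. The lock is free from about 0.12 rad (10 mm at the tab). A spring, 2 N at first to 5 N at the end, brings it back when let go. Hold it down while the tray begins to move in (first 20 mm); after that it no longer matters
- tab (a point): centre of the top face of the release lever's black thumb tab, at rest 81 mm above the bench; tab 28 mm (x) by 44 (y), 6 thick. It sticks out level in front of the tray's front panel near its -y end; the panel's outer face is 16 mm to the +x side of this point. Pressed from above; pivot 78 mm to the +x side. Moves with the tray; at rest its axes are as tray_in's
- clamp (a joint): clamp lever on the housing roof, rad: 0 = down (level, its toe in front of the tray panel), 1.57 = upright, 2.45 = fully back (starts leaning back, 2.15 to 2.4; its end is then up to 225 mm above the bench). Stiff hinge: stays where it is left, about 2.5 N at its end moves it. The toe comes 3 mm in front of the panel of the closed tray
- clamp_hinge (a point): hinge axis of the clamp lever, 145 mm above the bench, 25 mm behind the housing's front face, near its +y end; the axis runs parallel to tray_in's y
- clamp_tip (a point): on the clamp's black handle, 72 mm from the hinge along the lever. The handle runs 49 to 95 mm from the hinge, 16 mm wide, 12 thick; this face, 6 mm off the lever's centre line, is the upper one when down and the rear one when open. Push it (or the handle's end) from behind: the lever goes up, over towards the tray front (-x) and down
- cover_grip (a point): middle of the black grip of the grey tray cover, 21 mm above its underside. Grip: ridge 60 mm long along the cover's x, 12 wide (y), 22 high. Plate 130 (x) by 200 (y) by 5 mm; below it a 5 mm deep plug 114 by 184 that drops inside the tray rim, 3 mm spare all round. In place this point is over tray_in, 70 mm above it, x along the tray's x (either way round). 0.2 kg; lies on the bench on its plug
- pot0_mid (a point): sample pot, standing on the bench: plain white, grey screw cap, 40 mm across (cap 37), 45 mm high; this point is its centre, half-way up. About 80 g. Between two and four of the four pots are present
- pot1_mid (a point): sample pot, standing on the bench: plain white, grey screw cap, 40 mm across (cap 37), 45 mm high; this point is its centre, half-way up. About 80 g. Between two and four of the four pots are present
- pot2_mid (a point): sample pot, standing on the bench: plain white, grey screw cap, 40 mm across (cap 37), 45 mm high; this point is its centre, half-way up. About 80 g. Between two and four of the four pots are present
- pot3_mid (a point): sample pot, standing on the bench: plain white, grey screw cap, 40 mm across (cap 37), 45 mm high; this point is its centre, half-way up. About 80 g. Between two and four of the four pots are present
- coupling: bystander: short dark pipe coupling (ring), 46 mm across, 30 mm high; origin at its underside
- beaker: bystander: small clear beaker, 54 mm across, 60 mm high; origin at its underside
- reagent: bystander: tall white bottle, 60 mm across, 150 mm high; origin at its underside
- spanner: bystander: open-ended spanner, 160 mm long, lying flat; origin at its underside
- valve: bystander: small dark pipe valve with a blue handle, 70 mm long, 54 mm high; origin at its underside
- amber: bystander: amber jar, 56 mm across, 90 mm high; origin at its underside
- stopper: bystander: rubber stopper, 36 mm across, 28 mm high; origin at its underside
Things that resemble listed ones, but are neither listed nor needed, are in the scene too. Of the things shaped like the part that bears cover_grip, the grey one is meant.

How it is judged:
By the outcome, as a careful person would: the job done as asked, in the order asked, and still so for the second after the job is handed in, with the robot touching nothing.
Of pot0, pot1, pot2, pot3 only 2 to 4 are there at a start; the rules pass over those that are not, and their reading is None.
At some moment in a run one of pot0, pot1, pot2, pot3, cover may be knocked a few centimetres aside while the robot is not near it.
It also fails if it takes over 210 s, if anything falls off the work surface, if the arm or the gripper's body presses on something with over 40 N, if the wrist force passes 120 N, or if a joint passes its speed limit or range.

## Robot

A 6-joint arm with a two-finger parallel gripper is mounted at the origin on the work surface. World frame = base frame: x ahead of the robot, y to its left, z up, the work surface at z = 0. Lengths are in m, angles in rad, forces in N, time in s.
With the tool pointing down it reaches from about 0.225 to 0.875 m from the base axis. Payload 3.4 kg.
Tool frame: the origin (TCP) lies midway between the tips of the shut fingers; the grasp point (between the pads) lies 19 mm behind it (manip.pinch_z is the z of the grasp point in the tool frame, in m); z points along the fingers, x is the direction in which the jaws open and shut, and the axes are right-handed (so a half turn about z gives the same grasp; the last joint's range is limited). The gripper opens to 85 mm and grips with 20 to 120 N. Pads are 22 mm wide; open, the fingers measure 114 mm over their backs; the gripper's body (76 mm by 85 mm) begins 54 mm behind the grasp point. The pads swing forward as they close: fully open they stand 13 mm farther back than shut.
Start: joints at [0.984, 0.276, 1.505, -0, 1.361, -0.121], TCP at [0.258, 0.514, 0.231] pointing down, gripper open.
Joint ranges: [-2.89, 2.89], [-0.75, 2.08], [0.22, 2.7], [-1.18, 4.32], [0.11, 2.71], [-2.7, 2.7]. Speed limits (rad/s): [2.57, 2.57, 3.14, 3.14, 3.14, 3.14].

## Interface

Orientations are given as a unit quaternion [w, x, y, z].
In Python, from rig import manip gives the robot as it stands. The module is installed in compiled form; this text tells all that it offers.
- The arm moves only by the tool drive_tool, never from a script. Its argument "steps" is a list of rows, each a list of 5 numbers: the shift along the tool's x, y, z in mm, then the turn about the tool's z in rad, then the gripper command: -1 is shut, 1 is fully open, values between are in proportion. A call has 1 to 5 rows; each row is the pose to reach, as a shift and turn from the pose measured when the call began, along the tool's axes at that moment; what a row does not reach only later rows make up. A row lasts 1/10 s, in which the tool goes at most 50 mm and 8.59 degrees, less where a joint would pass 70% of its speed; a pose out of reach is approached as far as the arm can. A call with a gripper value outside its range is refused whole. The fingers move at their own pace and stop on an object; "squeeze" is the grip in N (left out, the last holds). Time passes only in rows, so rows that repeat a pose let the fingers close. It gives the time, the measured TCP pose, the force and the opening at its end, in the units of the state.
- manip.get_state(): the state, without advancing time (a new reading comes with each control period).
- manip.get_image(name): name is "scene" or "top" or "wrist"; returns the picture (480x640x3 uint8, blue, green, red); there is no depth.
- manip.get_calibration(name): a dict with "camera_matrix" (3x3 intrinsics, pixels), "rvec" (rotation vector, rad) and "tvec" (3), from world to camera coordinates, as OpenCV has them. Camera axes: x right, y down, z forward; pixel columns grow to the right and rows downward; lengths in m; the calibration is good to about 2 mm. A picture is of the moment at which its call begins: read the wrist's pose just before it. get_calibration takes no time and is no camera call; for the wrist camera it gives the pose at the moment of the call.
- manip.sign_off(): hands the job in, once; it reports no verdict.
Trained networks look in the newest picture that a camera, given by its name, has taken for a name from the list of things; names that differ only in an ending like _2 or _b are one class to them, and where a whole thing is asked for, a point or a joint stands for the part that bears it (a point fixed in the world has none). Each returns a list of dicts, best first, with "conf" (0 to 1); they miss things now and then, are a little off and sometimes report something else, mostly with a low value. They report only what shows in the picture. A call takes as long as a camera call. They do not tell look-alikes from the thing itself.
- manip.masks_of(camera, name): "pixels" (480x640 bool, what is visible of it) and "location" ([column, row] in pixels, amid what is visible of it).
The state is a dict: "clock": time; "qpos": joint angles; "qd": joint speeds; "effort": joint torques, N m; "position": TCP position; "ee_rot": TCP orientation; "contact_force": force on the tool from outside, world axes, zero at the start; "moment": the same for the moment, N m; "width": finger opening in m.
Only numpy, scipy, OpenCV 4.12 (cv2) and the standard library are available. Lean on these libraries where they do the work, as an engineer would, in place of code of your own. Each camera call takes 0.05 s, during which the arm holds its last target.

## Working session

There is one attempt and no reset: what is moved stays moved. The work goes in short steps, Python scripts to look and compute and a tool call to move; the robot and the scene stay as the last step left them, time stands still between calls to the robot, and variables do not carry over. Pictures are saved under pics/ and viewed, and the job is handed in when it is done.

Besides the shell and the picture viewer there is one more tool, called as name(argument=value, ...), one argument or row to a line, values as JSON. drive_tool: Moves the arm, as the interface text tells. Its arguments: {"type":"object","properties":{"steps":{"type":"array","items":{"type":"array","items":{"type":"number"}}},"squeeze":{"type":"number"}},"required":["steps"]}

```bash
mkdir -p pics; ls; cat > h.py <<'E'
import numpy as np,cv2
from rig import manip
from scipy.spatial.transform import Rotation as R
def cal(n):
    c=manip.get_calibration(n);K=np.array(c["camera_matrix"],float).reshape(3,3)
    Rm=cv2.Rodrigues(np.array(c["rvec"],float).reshape(3,1))[0];return K,Rm,np.array(c["tvec"],float).ravel()
def ray(n,uv,z,c=None):
    K,Rm,t=c or cal(n);d=Rm.T@np.linalg.inv(K)@np.array([uv[0],uv[1],1.]);o=-Rm.T@t
    return o+d*(z-o[2])/d[2]
def proj(n,P,c=None):
    K,Rm,t=c or cal(n);p=(Rm@np.atleast_2d(P).T).T+t;q=(K@p.T).T;return q[:,:2]/q[:,2:]
def save(n,f,crop=None,s=1):
    im=manip.get_image(n)
    if crop: x0,y0,x1,y1=crop; im2=im[y0:y1,x0:x1]
    else: im2=im
    if s!=1: im2=cv2.resize(im2,None,fx=s,fy=s,interpolation=cv2.INTER_CUBIC)
    cv2.imwrite(f"pics/{f}.png",im2);return im
def tool():
    s=manip.get_state();q=s["ee_rot"];r=R.from_quat([q[1],q[2],q[3],q[0]]);return np.array(s["position"]),r,s
def go(P,yaw=None):
    """shift in tool axes (mm) to reach TCP P; yaw = desired world angle of tool x axis (mod pi)"""
    p,r,s=tool();d=r.inv().apply(np.array(P)-p)*1000
    x=r.apply([1,0,0]);cur=np.arctan2(x[1],x[0]);out="yaw %.3f"%cur
    if yaw is not None:
        e=(yaw-cur+np.pi/2)%np.pi-np.pi/2
        sgn=np.sign(r.apply([0,0,1])[2]); out+=" turn %.3f q6 %.2f"%(e*sgn,s["qpos"][5])
    print("shift",d.round(1),out,"pos",p.round(4),"F",np.round(s["contact_force"],1),"w",round(s["width"],4),"t",round(s["clock"],2))
E
python3 - <<'E'
from h import *
print(manip.get_state())
for n in("scene","top","wrist"): save(n,n+"0"); K,Rm,t=cal(n);print(n,K.round(1).tolist(),(-Rm.T@t).round(3))
E
```

```text
pics
{'clock': 0.0, 'qpos': array([ 9.84004213e-01,  2.76609629e-01,  1.50613314e+00, -1.32168038e-05,
        1.36071509e+00, -1.21013034e-01]), 'qd': array([-5.79797945e-05,  9.24271709e-05, -4.26353827e-06, -3.31623738e-04,
       -1.92553035e-03, -1.73223449e-03]), 'effort': array([-8.04416486e-04, -4.16783702e+01, -2.45804143e+01, -4.78054153e-04,
        1.13012563e-02,  1.61496075e-05]), 'position': array([0.25796168, 0.51329101, 0.23043138]), 'ee_rot': array([ 3.95910705e-04,  8.51209519e-01,  5.24825195e-01, -8.44416708e-04]), 'contact_force': array([-0.37106865,  0.16651889, -0.44131544]), 'moment': array([-0.01937042, -0.02431437, -0.00856717]), 'width': 0.08532522766394866}
scene [[440.8, 0.0, 323.5], [0.0, 440.8, 235.6], [0.0, 0.0, 1.0]] [1.175 0.742 0.785]
top [[464.8, 0.0, 325.2], [0.0, 464.8, 249.2], [0.0, 0.0, 1.0]] [0.258 0.033 1.42 ]
wrist [[394.9, 0.0, 313.0], [0.0, 394.9, 236.9], [0.0, 0.0, 1.0]] [0.189 0.548 0.373]
```

View pics/top0.png

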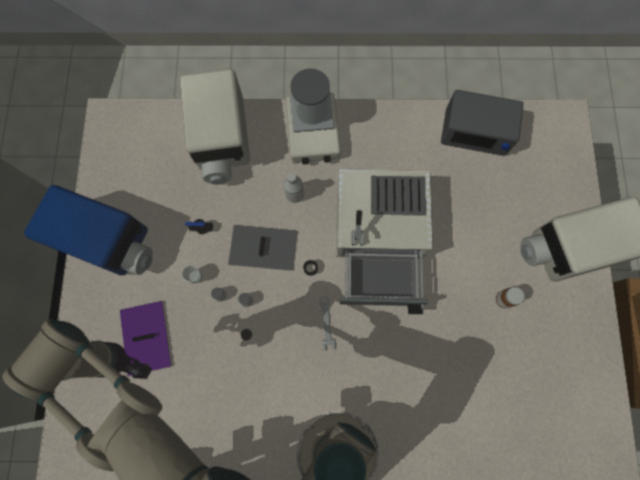

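View pics/scene0.png

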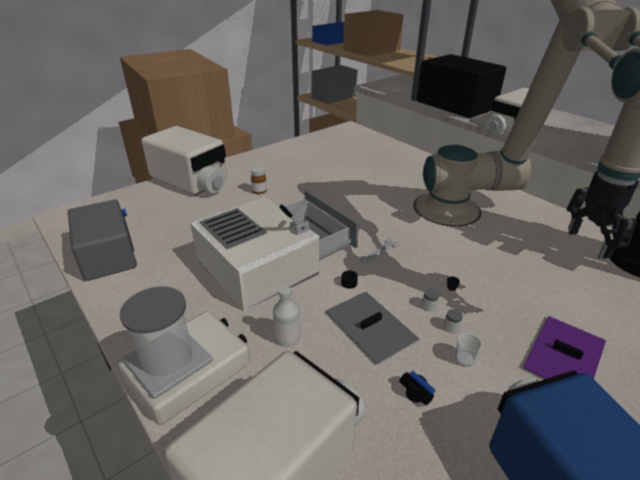

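View pics/wrist0.png

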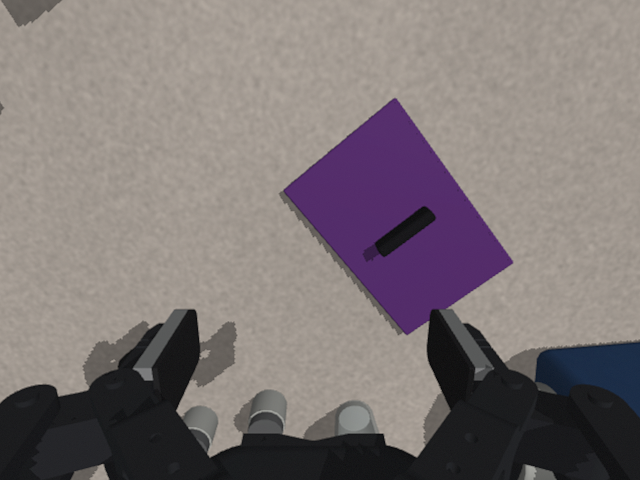

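```bash
python3 - <<'E'
from h import *
for n in("top","scene"):
  c=cal(n)
  for k in("pot0_mid","cover_grip","tab","tray_in","tray_front","clamp_tip","stopper","coupling","beaker","spanner"):
    for d in manip.masks_of(n,k):
      if d["conf"]>.2:
        print(n,k,round(d["conf"],2),np.round(d["location"]),d["pixels"].sum(),ray(n,d["location"],0.022,c).round(3))
E
```

```text
top pot0_mid 0.62 [217. 297.] 154 [0.443 0.362 0.022]
top cover_grip 0.82 [260. 247.] 2453 [0.597 0.237 0.022]
top cover_grip 0.42 [386. 281.] 4163 [ 0.493 -0.15   0.022]
top tab 0.68 [419. 308.] 249 [ 0.412 -0.246  0.022]
top tab 0.39 [356. 222.] 164 [ 0.68  -0.061  0.022]
top tray_in 0.82 [382. 282.] 4039 [ 0.49  -0.138  0.022]
top tray_front 0.56 [388. 284.] 4306 [ 0.485 -0.155  0.022]
top clamp_tip 0.55 [356. 220.] 130 [ 0.685 -0.061  0.022]
top stopper 0.57 [244. 333.] 82 [0.335 0.274 0.022]
top coupling 0.7 [308. 263.] 131 [0.547 0.089 0.022]
top beaker 0.74 [192. 273.] 299 [0.515 0.442 0.022]
top beaker 0.58 [384. 280.] 4075 [ 0.497 -0.145  0.022]
top spanner 0.71 [325. 324.] 351 [0.361 0.036 0.022]
scene pot0_mid 0.9 [455. 323.] 335 [0.45  0.369 0.022]
scene cover_grip 0.77 [561. 352.] 3282 [0.341 0.573 0.022]
scene tab 0.41 [288. 206.] 21 [ 0.445 -0.319  0.022]
scene tab 0.32 [380. 250.] 291 [0.38  0.05  0.022]
scene tray_in 0.74 [326. 222.] 2353 [ 0.406 -0.165  0.022]
scene tray_front 0.93 [327. 223.] 2202 [ 0.407 -0.16   0.022]
scene clamp_tip 0.77 [294. 211.] 230 [ 0.444 -0.283  0.022]
scene stopper 0.7 [452. 283.] 158 [0.338 0.276 0.022]
scene coupling 0.67 [350. 278.] 285 [0.534 0.088 0.022]
scene coupling 0.54 [257. 179.] 380 [ 0.419 -0.554  0.022]
scene beaker 0.73 [347. 278.] 271 [0.539 0.083 0.022]
scene beaker 0.62 [471. 350.] 761 [0.492 0.443 0.022]
scene spanner 0.79 [379. 250.] 302 [0.381 0.048 0.022]
```

```bash
python3 - <<'E'
from h import *
save("top","t1",(170,180,450,380),2.8)
save("scene","s1",(240,180,500,380),3)
E
```

```text
(no output)
```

View pics/t1.png

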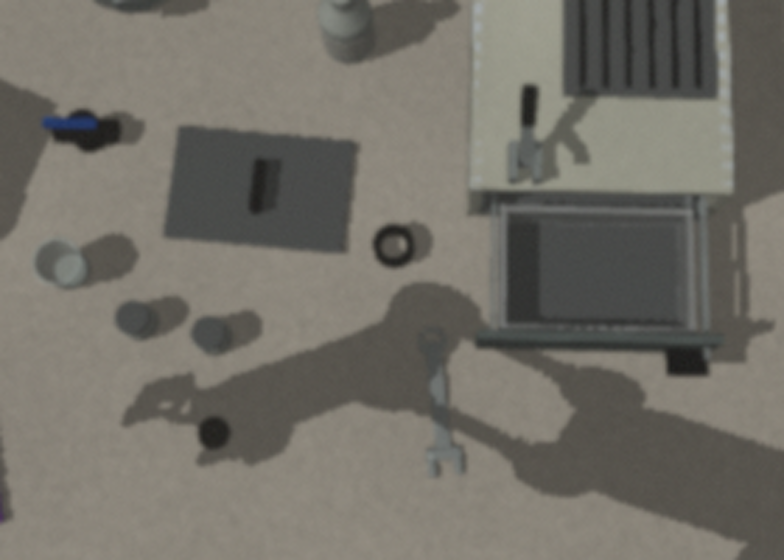

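View pics/s1.png

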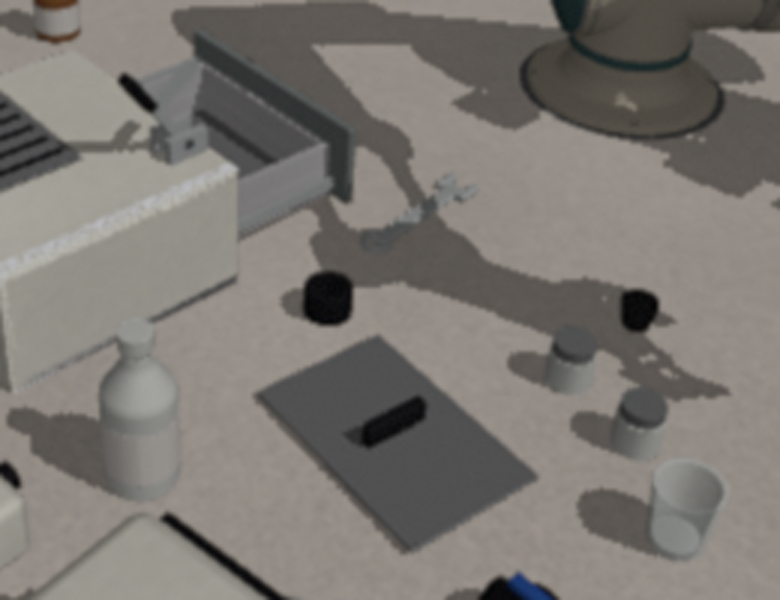

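```bash
python3 - <<'E'
from h import *
c=cal("top")
for uv in [(219.3,293.6),(245.7,298.9)]: print(ray("top",uv,.045,c).round(4))
for uv in [(192,273)]: print(ray("top",uv,.03,c).round(4))
p,r,s=tool();K,Rm,t=cal("wrist");o=-Rm.T@t
print("cam in tool",r.inv().apply(o-p),"cam axes in tool",r.inv().apply(Rm), r.as_matrix().round(3))
print(manip.masks_of("wrist","cover_grip")[0]["conf"])
go((.44,.36,.25),0)
E
```

```text
[0.4487 0.3505 0.045 ]
[0.4333 0.2713 0.045 ]
[0.5133 0.4405 0.03  ]
cam in tool [-0.00041603 -0.07757285 -0.14244   ] cam axes in tool [[ 9.99998830e-01 -1.33187275e-03  7.51776834e-04]
 [ 1.49735868e-03  9.52689964e-01 -3.03940109e-01]
 [-3.11400697e-04  3.03940879e-01  9.52690844e-01]] [[ 0.449  0.893  0.   ]
 [ 0.893 -0.449  0.   ]
 [ 0.     0.    -1.   ]]
0.92
shift [-55.8 231.4 -18.7] yaw 1.105 turn 1.105 q6 -0.12 pos [0.2583 0.5138 0.2313] F [ 0.5 -0.2 -0.6] w 0.0857 t 1.3
```

```bash
python3 - <<'E'
from h import *
go((.59,.31,.25),np.pi/2)
E
```

```text
shift [-33.1 387.9 -18.7] yaw 1.105 turn -0.466 q6 -0.12 pos [0.2583 0.5138 0.2313] F [ 0.5 -0.2 -0.6] w 0.0857 t 1.3
```

drive_tool(
  steps=[
    [-4,48,-5,-0.14,1],
    [-8,96,-10,-0.28,1],
    [-12,144,-19,-0.42,1],
    [-16,192,-19,-0.466,1],
    [-20,240,-19,-0.466,1],
  ],
)

```text
clock: 1.8
position: [0.4654, 0.3871, 0.251]
ee_rot: [0.0, 0.707, 0.708, 0.001]
contact_force: [0.7, 1.1, -0.0]
width: 0.0855
```

```bash
python3 - <<'E'
from h import *
go((.59,.31,.25),np.pi/2)
E
```

```text
shift [-77.3 124.5   1. ] yaw 1.572 turn 0.001 q6 -0.99 pos [0.4654 0.3871 0.251 ] F [ 0.7  1.1 -0. ] w 0.0855 t 1.8
```

drive_tool(
  steps=[
    [-26,42,0,0,1],
    [-52,84,0,0,1],
    [-77,124,0,0,1],
    [-77,124,0,0,1],
  ],
)

```text
clock: 2.2
position: [0.595, 0.306, 0.2499]
ee_rot: [0.002, 0.709, 0.705, 0.001]
contact_force: [-0.7, -0.1, -0.2]
width: 0.0855
```

```bash
python3 - <<'E'
from h import *
save("wrist","w1");c=cal("wrist")
for d in manip.masks_of("wrist","pot0_mid"):print(round(d["conf"],2),np.round(d["location"]),d["pixels"].sum(),ray("wrist",d["location"],.03,c).round(3))
save("top","t2");tool()
E
```

```text
0.71 [379.  25.] 2329 [0.447 0.362 0.03 ]
```

View pics/w1.png

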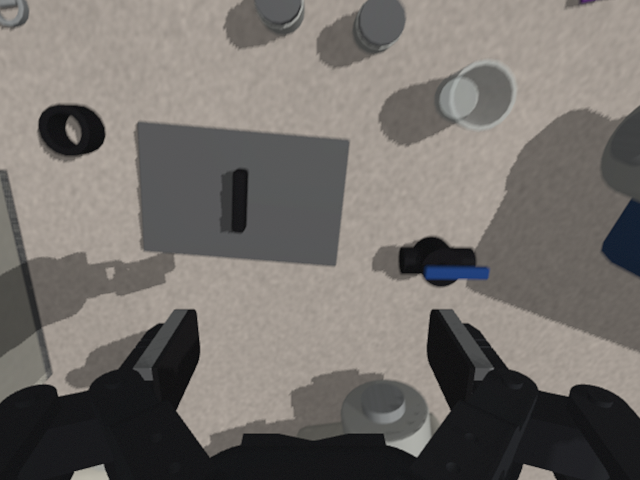

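View pics/t2.png

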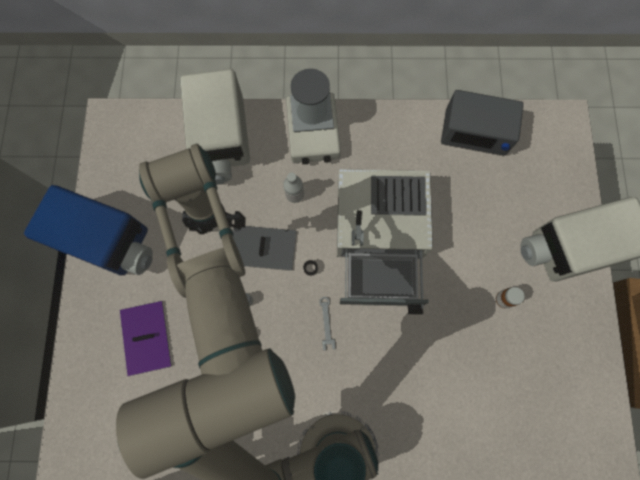

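```bash
python3 - <<'E'
from h import *
c=cal("wrist")
print(ray("wrist",(381,21),.045,c),ray("wrist",(280,5),.045,c))
go((.45,.352,.15),np.pi/2)
E
```

```text
[0.44358578 0.36315501 0.045     ] [0.43259838 0.28384441 0.045     ]
shift [  41.7 -139.1  100.7] yaw 1.571 turn 0.001 q6 -1.19 pos [0.5892 0.3102 0.2506] F [-1.3  0.2  0.1] w 0.0856 t 2.35
```

```bash
python3 - <<'E'
from h import *
c=cal("scene")
print(ray("scene",(454,315),.045,c),ray("scene",(431.3,294.3),.045,c))
c=cal("wrist")
print(ray("wrist",(381,21),.045,c),ray("wrist",(280,5),.045,c))
K,Rm,t=cal("top")
print(ray("top",(219.3,293.6),.045),Rm.round(3))
E
```

```text
[0.45357692 0.36358198 0.045     ] [0.43797507 0.28329525 0.045     ]
[0.44358578 0.36315501 0.045     ] [0.43259838 0.28384441 0.045     ]
[0.44874381 0.35051244 0.045     ] [[ 0.005 -1.    -0.001]
 [-0.973 -0.004 -0.232]
 [ 0.232  0.002 -0.973]]
```

drive_tool(
  steps=[
    [10,40,0,0,0.4],
    [10,60,0,0,0.4],
    [10,60,0,0,0.4],
    [10,60,0,0,0.4],
  ],
)

```text
clock: 2.75
position: [0.6475, 0.3214, 0.2504]
ee_rot: [-0.001, 0.706, 0.708, -0.0]
contact_force: [-0.2, -0.1, -0.1]
width: 0.06
```

```bash
python3 - <<'E'
from h import *
c=cal("wrist");save("wrist","w2",(160,0,560,300),2)
for d in manip.masks_of("wrist","pot0_mid"):
  ys,xs=np.nonzero(d["pixels"]);print(round(d["conf"],2),np.round(d["location"]),xs.min(),xs.max(),ys.min(),ys.max(),ray("wrist",d["location"],.03,c).round(3))
E
```

```text
(no output)
```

View pics/w2.png

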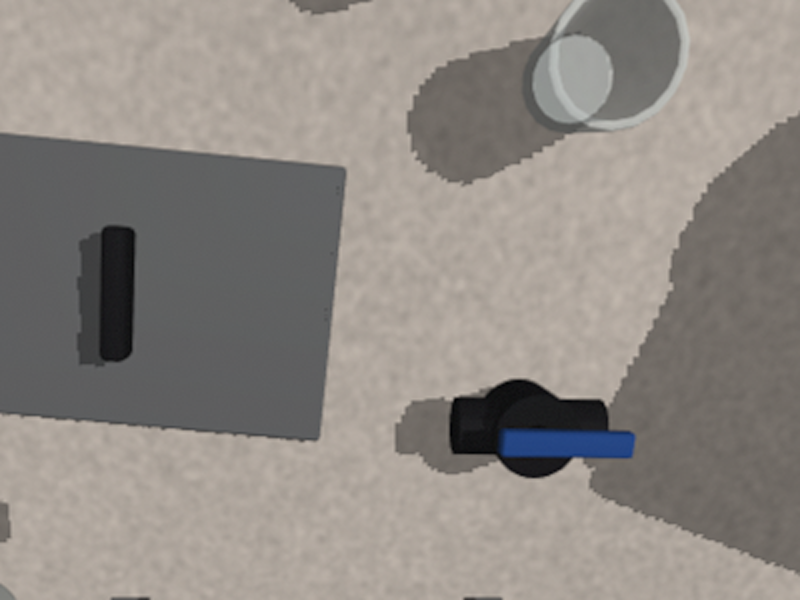

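```bash
python3 - <<'E'
from h import *
go((.41,.32,.25),np.pi/2)
E
```

```text
shift [  -0.6 -237.3    1.3] yaw 1.573 turn 0.002 q6 -1.21 pos [0.6473 0.3211 0.251 ] F [ 0.8 -0.1 -0.2] w 0.0596 t 2.85
```

drive_tool(
  steps=[
    [0,-48,0,0,0.4],
    [0,-96,0,0,0.4],
    [0,-144,0,0,0.4],
    [0,-192,0,0,0.4],
    [0,-236,0,0,0.4],
  ],
)

```text
clock: 3.35
position: [0.4074, 0.3202, 0.2519]
ee_rot: [-0.001, 0.706, 0.708, 0.0]
contact_force: [0.5, 0.8, 1.0]
width: 0.0596
```

drive_tool(
  steps=[
    [0,0,0,0,0.4],
    [0,0,0,0,0.4],
  ],
)

```text
clock: 3.55
position: [0.4055, 0.3202, 0.2532]
ee_rot: [-0.001, 0.705, 0.709, 0.001]
contact_force: [0.6, -0.2, -0.0]
width: 0.0599
```

```bash
python3 - <<'E'
from h import *
c=cal("wrist");save("wrist","w3")
for d in manip.masks_of("wrist","pot0_mid"):
  ys,xs=np.nonzero(d["pixels"]);print(round(d["conf"],2),np.round(d["location"]),xs.min(),xs.max(),ys.min(),ys.max(),ray("wrist",d["location"],.03,c).round(3))
go((.41,.32,.25),np.pi/2)
E
```

```text
0.62 [352. 239.] 331 373 215 266 [0.447 0.359 0.03 ]
shift [-0.5  2.   2.6] yaw 1.574 turn 0.003 q6 -1.04 pos [0.408  0.3205 0.2526] F [ 0.1 -0.4 -0.1] w 0.0596 t 3.65
```

View pics/w3.png

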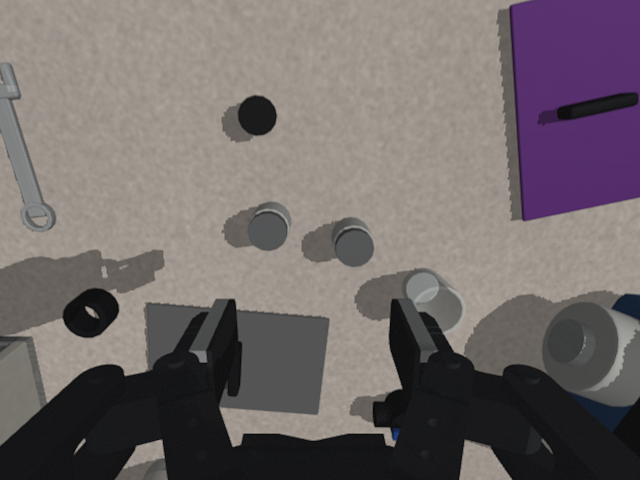

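```bash
python3 - <<'E'
from h import *
c=cal("wrist")
P=[ray("wrist",u,.045,c).round(4) for u in((354,246),(268,230))];print(P)
go((P[0][0],P[0][1],.10),np.pi/2)
E
```

```text
[array([0.4507, 0.3591, 0.045 ]), array([0.4354, 0.2789, 0.045 ])]
shift [ 38.1  42.7 152.8] yaw 1.574 turn 0.003 q6 -1.04 pos [0.408  0.3205 0.2526] F [ 0.1 -0.4 -0.1] w 0.0596 t 3.65
```

drive_tool(
  steps=[
    [39,43,20,0,0.4],
    [39,43,70,0,0.4],
    [39,43,120,0,0.4],
    [39,43,170,0,0.4],
    [39,43,170,0,0.4],
  ],
)

```text
clock: 4.15
position: [0.448, 0.3573, 0.0761]
ee_rot: [-0.002, 0.706, 0.708, -0.006]
contact_force: [-1.7, -0.3, -0.2]
width: 0.06
```

```bash
python3 - <<'E'
from h import *
go((.4515,.36,.014),np.pi/2)
E
```

```text
shift [ 3.   4.2 62. ] yaw 1.573 turn 0.002 q6 -1.02 pos [0.448  0.3573 0.0761] F [-1.7 -0.3 -0.2] w 0.06 t 4.15
```

drive_tool(
  steps=[
    [2,3,25,0,0.4],
    [2,3,50,0,0.4],
    [2,3,62,0,0.4],
    [2,3,62,0,0.4],
    [2,3,62,0,-1],
  ],
  squeeze=30,
)

```text
clock: 4.65
position: [0.4517, 0.3596, 0.0155]
ee_rot: [-0.002, 0.706, 0.708, -0.004]
contact_force: [-0.1, -0.2, 0.2]
width: 0.0466
```

drive_tool(
  steps=[
    [0,0,0,0,-1],
    [0,0,0,0,-1],
    [0,0,0,0,-1],
    [0,0,0,0,-1],
  ],
)

```text
clock: 5.05
position: [0.4523, 0.3599, 0.0164]
ee_rot: [-0.002, 0.706, 0.708, -0.003]
contact_force: [-0.3, -0.1, 3.2]
width: 0.0386
```

drive_tool(
  steps=[
    [0,0,-40,0,-1],
    [0,0,-80,0,-1],
    [0,0,-120,0,-1],
    [0,0,-170,0,-1],
    [0,0,-200,0,-1],
  ],
)

```text
clock: 5.55
position: [0.4546, 0.3611, 0.2204]
ee_rot: [-0.001, 0.706, 0.708, -0.001]
contact_force: [0.6, -0.5, -0.5]
width: 0.0387
```

```bash
python3 - <<'E'
from h import *
go((.45,-.05,.22),np.pi/2)
save("scene","s2",(240,100,640,400),2)
E
```

```text
shift [-4.11e+02 -5.40e+00  3.00e-01] yaw 1.573 turn 0.002 q6 -1.02 pos [0.4546 0.3611 0.2204] F [ 0.6 -0.5 -0.5] w 0.0387 t 5.55
```

View pics/s2.png

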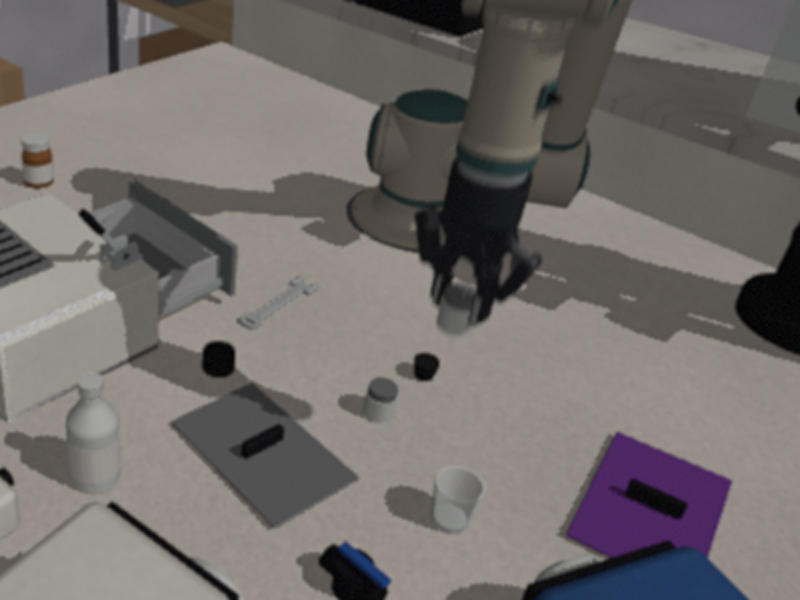

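drive_tool(
  steps=[
    [-46,0,-8,0,-1],
    [-92,0,-16,0,-1],
    [-138,0,-20,0,-1],
    [-184,0,-20,0,-1],
    [-230,0,-20,0,-1],
  ],
)

```text
clock: 6.1
position: [0.4564, 0.1306, 0.2437]
ee_rot: [-0.0, 0.706, 0.708, 0.003]
contact_force: [0.5, -0.0, -0.2]
width: 0.0389
```

drive_tool(
  steps=[
    [-50,-5,0,0,-1],
    [-100,-10,0,0,-1],
    [-150,-20,0,0,-1],
    [-190,-35,0,0,-1],
    [-240,-40,0,0,-1],
  ],
)

```text
clock: 6.6
position: [0.4149, -0.11, 0.2422]
ee_rot: [-0.001, 0.706, 0.708, 0.003]
contact_force: [1.2, -1.1, -1.4]
width: 0.0391
```

drive_tool(
  steps=[
    [0,0,0,0,-1],
    [0,0,0,0,-1],
  ],
)

```text
clock: 6.8
position: [0.4142, -0.1109, 0.2418]
ee_rot: [-0.001, 0.707, 0.707, 0.003]
contact_force: [-0.2, -0.5, -1.1]
width: 0.0387
```

```bash
python3 - <<'E'
from h import *
go((.45,-.05,.24),np.pi/2)
save("wrist","w4");save("top","t3")
K,Rm,t=cal("wrist");np.savez("w4cal",K=K,R=Rm,t=t)
for k in("tray_in","tray_front","tab","clamp_tip"):
 for d in manip.masks_of("wrist",k)[:2]:print(k,round(d["conf"],2),np.round(d["location"]),d["pixels"].sum())
E
```

```text
shift [60.9 35.8  2.3] yaw 1.570 turn -0.000 q6 -2.00 pos [ 0.4142 -0.1109  0.2418] F [-0.2 -0.5 -1.1] w 0.0387 t 6.8
tray_in 0.68 [241. 244.] 28018
tray_front 0.64 [160. 209.] 3261
tab 0.94 [159. 211.] 3574
tab 0.43 [237. 246.] 28186
```

View pics/w4.png

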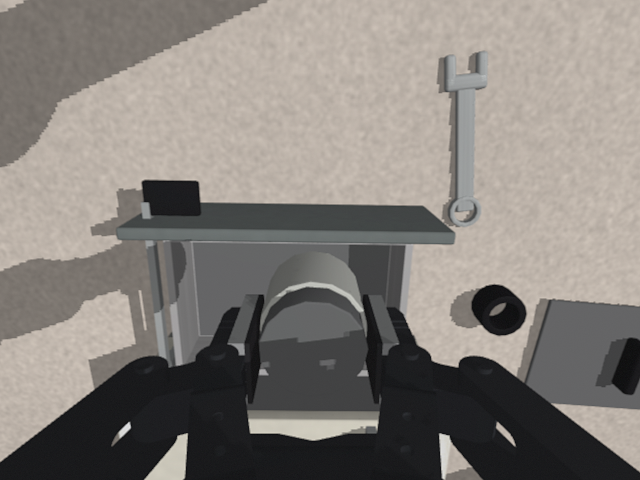

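View pics/t3.png

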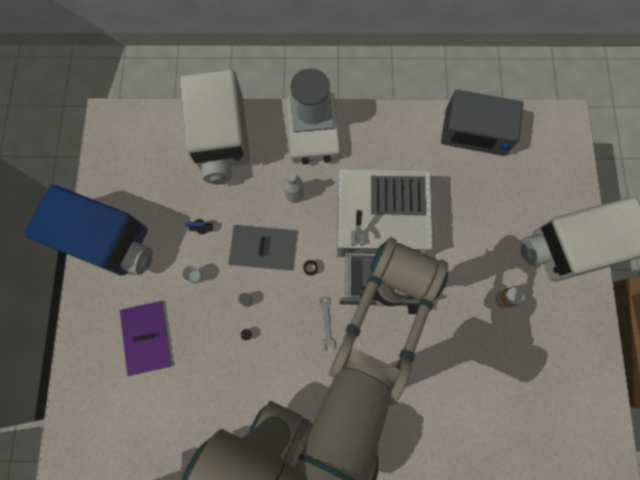

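```bash
python3 - <<'E'
import cv2
im=cv2.imread("pics/w4.png")
cv2.imwrite("pics/w4a.png",cv2.resize(im[160:260,90:220],None,fx=6,fy=6,interpolation=cv2.INTER_NEAREST)[:600,:780])
cv2.imwrite("pics/w4b.png",cv2.resize(im[160:260,370:500],None,fx=6,fy=6,interpolation=cv2.INTER_NEAREST))
E
```

```text
(no output)
```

View pics/w4a.png

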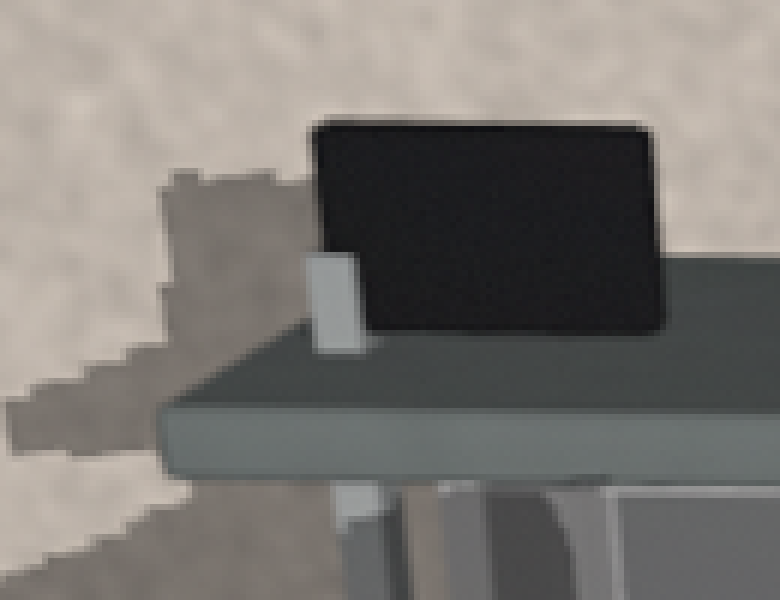

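View pics/w4b.png

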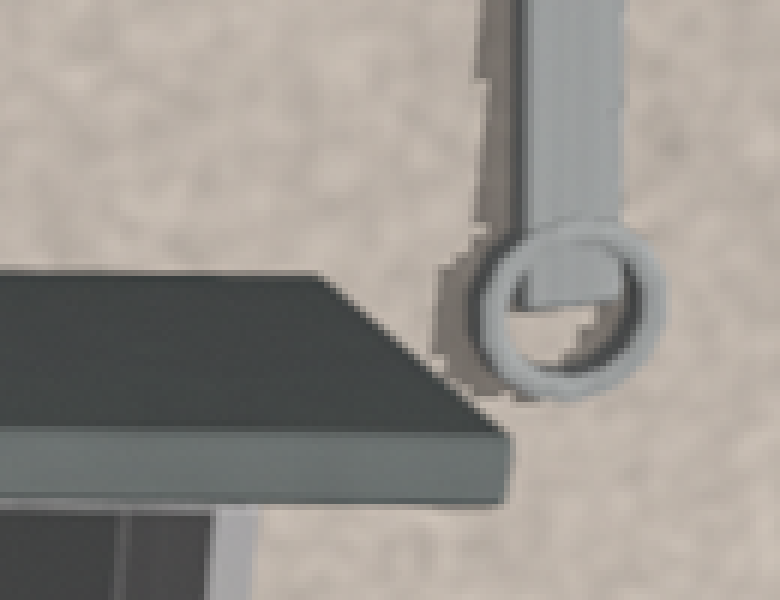

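```bash
cat > tray.py <<'E'
from h import *
d=np.load("w4cal.npz");c=(d["K"],d["R"],d["t"])
E
python3 - <<'E'
from tray import *
a=ray("wrist",(117,227.8),.108,c);b=ray("wrist",(455,232),.108,c)
a2=ray("wrist",(117.3,239.4),.108,c);b2=ray("wrist",(453.7,244),.108,c)
print(a,b,np.linalg.norm(a-b),a2,b2)
v=(b-a)[:2];yaw=np.arctan2(-v[0],v[1]);v2=(b2-a2)[:2];print("yaw",yaw,np.arctan2(-v2[0],v2[1]))
yaw=(yaw+np.arctan2(-v2[0],v2[1]))/2
X=np.array([np.cos(yaw),np.sin(yaw),0])
f=((a+b)/2+(a2+b2)/2-.01*X)/2;ti=f+X*(.060+.006+.003+.010);ti[2]=.028
print("front",f,"tray_in",ti)
for u in((142.5,180.5),(198.5,181.5),(200,215)):print(ray("wrist",u,.081,c))
print("tab",ray("wrist",(171.2,197.7),.081,c))
np.savez("traypose",f=f,ti=ti,yaw=yaw)
ct=cal("top");im=cv2.imread("pics/t3.png")
print(proj("top",f),"corner px",proj("top",[a,b]))
E
```

```text
[ 0.41886414 -0.25129252  0.108     ] [ 0.42128032 -0.00463911  0.108     ] 0.24666524191347755 [ 0.42774573 -0.25237479  0.108     ] [ 0.43057669 -0.00453249  0.108     ]
yaw -0.009795555117634205 -0.011421903335302816
front [ 0.419617   -0.12815668  0.108     ] tray_in [ 0.49861256 -0.12899476  0.028     ]
[ 0.38889465 -0.23991456  0.081     ]
[ 0.38949992 -0.19697558  0.081     ]
[ 0.41613844 -0.19802127  0.081     ]
tab [ 0.40228626 -0.21929593  0.081     ]
[[383.08193666 301.53466531]] corner px [[426.69332773 302.00144247]
 [339.36216589 300.74591923]]
```

```bash
python3 - <<'E'
from h import *
go((.497,-.167,.13),np.pi/2-.0105)
E
```

```text
shift [-59.4  81.2 112.1] yaw 1.577 turn 0.016 q6 -2.00 pos [ 0.4151 -0.1087  0.2422] F [-0.1  0.1 -0.3] w 0.0388 t 7.1
```

drive_tool(
  steps=[
    [-20,30,15,0,-1],
    [-40,60,30,0.01,-1],
    [-58,81,60,0.01,-1],
    [-58,81,100,0.01,-1],
    [-58,81,112,0.01,-1],
  ],
)

```text
clock: 7.6
position: [0.4949, -0.1636, 0.1262]
ee_rot: [-0.005, 0.708, 0.706, 0.002]
contact_force: [-1.1, 0.1, -0.9]
width: 0.0385
```

```bash
python3 - <<'E'
from h import *
go((.497,-.169,.0465),np.pi/2-.0105)
E
```

```text
shift [-6.2  2.5 79.6] yaw 1.568 turn 0.008 q6 -2.03 pos [ 0.4949 -0.1636  0.1262] F [-1.1  0.1 -0.9] w 0.0385 t 7.6
```

drive_tool(
  steps=[
    [-4,2,20,0,-1],
    [-4,2,45,0,-1],
    [-4,2,65,0,-1],
    [-4,2,75,0,-1],
    [-4,2,79,0,-1],
  ],
)

```text
clock: 8.1
position: [0.4964, -0.1661, 0.047]
ee_rot: [-0.005, 0.708, 0.707, 0.002]
contact_force: [0.4, -0.3, -1.1]
width: 0.0388
```

drive_tool(
  steps=[
    [0,0,0,0,-1],
    [0,0,1,0,-0.2],
    [0,0,1,0,0.3],
    [0,0,1,0,0.35],
    [0,0,1,0,0.35],
  ],
)

```text
clock: 8.6
position: [0.4967, -0.1662, 0.0466]
ee_rot: [-0.005, 0.708, 0.707, 0.002]
contact_force: [1.1, 0.1, 0.1]
width: 0.0584
```

drive_tool(
  steps=[
    [0,0,-30,0,0.4],
    [0,0,-80,0,0.4],
    [0,0,-130,0,0.4],
    [30,-25,-160,0,0.4],
    [75,-50,-190,0,0.4],
  ],
)

```text
clock: 9.1
position: [0.4519, -0.1007, 0.235]
ee_rot: [-0.003, 0.709, 0.706, 0.002]
contact_force: [-0.1, 0.8, 0.2]
width: 0.0595
```

drive_tool(
  steps=[
    [46,-6,0,0,0.4],
    [92,-12,0,0,0.4],
    [138,-18,0,0,0.4],
    [184,-24,0,0,0.4],
    [230,-30,0,0,0.4],
  ],
)

```text
clock: 9.6
position: [0.4223, 0.131, 0.2374]
ee_rot: [-0.003, 0.709, 0.705, 0.003]
contact_force: [0.9, -0.5, 0.5]
width: 0.0596
```

```bash
python3 - <<'E'
from h import *
save("top","t4",(170,180,450,380),2.8)
go((.39,.27,.24),np.pi/2)
E
```

```text
shift [131.7 -30.7  -0.3] yaw 1.571 turn 0.000 q6 -1.43 pos [0.4208 0.1383 0.2375] F [-0.4  6.2 -0. ] w 0.0603 t 9.65
```

View pics/t4.png

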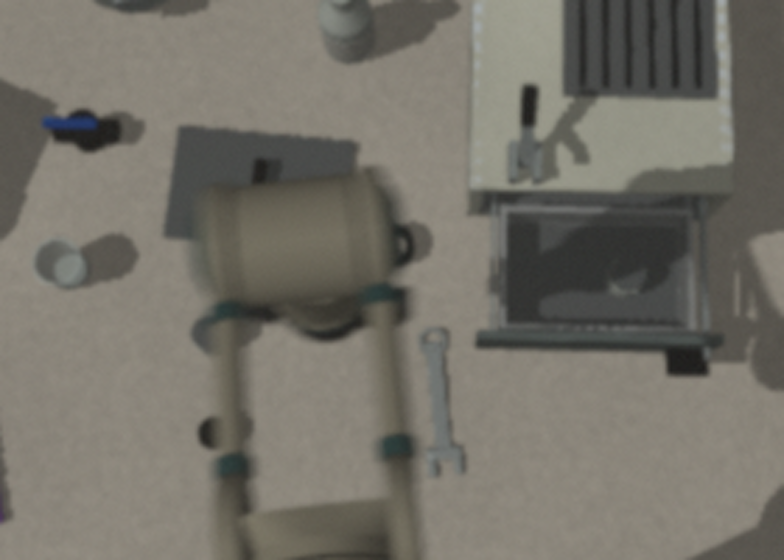

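drive_tool(
  steps=[
    [45,-10,0,0,0.4],
    [90,-20,0,0,0.4],
    [130,-28,0,0,0.4],
    [130,-28,0,0,0.4],
    [130,-28,0,0,0.4],
  ],
)

```text
clock: 10.15
position: [0.3924, 0.2686, 0.2396]
ee_rot: [-0.006, 0.706, 0.708, 0.005]
contact_force: [0.0, -0.9, -0.6]
width: 0.0598
```

```bash
python3 - <<'E'
from h import *
c=cal("wrist");save("wrist","w5")
for d in manip.masks_of("wrist","pot0_mid"):
  ys,xs=np.nonzero(d["pixels"]);print(round(d["conf"],2),np.round(d["location"]),xs.min(),xs.max(),ys.min(),ys.max(),ray("wrist",d["location"],.03,c).round(3))
go((.435,.28,.1),np.pi/2)
E
```

```text
shift [ 10.6  42.3 139.7] yaw 1.570 turn -0.000 q6 -1.13 pos [0.3928 0.2673 0.2396] F [ 0.8 -0.3 -0. ] w 0.0596 t 10.25
```

View pics/w5.png

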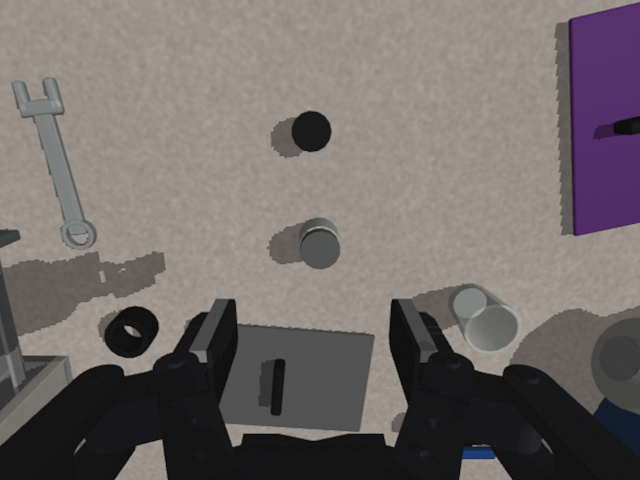

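```bash
python3 - <<'E'
from h import *
P=ray("wrist",(320,250),.045);print(P)
go((P[0],P[1]+.001,.014),np.pi/2)
E
```

```text
[0.43469678 0.27607195 0.045     ]
shift [  6.3  42.1 225.7] yaw 1.570 turn -0.000 q6 -1.13 pos [0.3928 0.2673 0.2396] F [ 0.8 -0.3 -0. ] w 0.0596 t 10.25
```

drive_tool(
  steps=[
    [9,42,30,0,0.45],
    [9,42,80,0,0.45],
    [9,42,130,0,0.45],
    [9,42,150,0,0.45],
    [9,42,150,0,0.45],
  ],
)

```text
clock: 10.75
position: [0.4326, 0.2756, 0.0864]
ee_rot: [-0.007, 0.708, 0.706, 0.001]
contact_force: [-0.6, 0.0, 0.2]
width: 0.0616
```

```bash
python3 - <<'E'
from h import *
go((.4355,.2775,.0145),np.pi/2)
E
```

```text
shift [ 1.1  3.5 71.9] yaw 1.568 turn -0.003 q6 -1.16 pos [0.4326 0.2756 0.0864] F [-0.6  0.   0.2] w 0.0616 t 10.75
```

drive_tool(
  steps=[
    [1,2,30,0,0.45],
    [1,2,60,0,0.45],
    [1,2,72,0,0.45],
    [1,2,72,0,0.45],
    [1,2,72,0,-1],
  ],
)

```text
clock: 11.25
position: [0.4354, 0.2776, 0.0158]
ee_rot: [-0.007, 0.708, 0.706, 0.002]
contact_force: [-0.1, 0.5, 0.2]
width: 0.0485
```

drive_tool(
  steps=[
    [0,0,0,0,-1],
    [0,0,0,0,-1],
    [0,0,0,0,-1],
    [0,0,0,0,-1],
  ],
)

```text
clock: 11.65
position: [0.4363, 0.2781, 0.0169]
ee_rot: [-0.006, 0.708, 0.706, 0.003]
contact_force: [-0.7, -0.6, 6.2]
width: 0.0387
```

drive_tool(
  steps=[
    [0,0,-45,0,-1],
    [0,0,-90,0,-1],
    [0,0,-135,0,-1],
    [-20,0,-180,0,-1],
    [-60,5,-210,0,-1],
  ],
)

```text
clock: 12.15
position: [0.4425, 0.2169, 0.2294]
ee_rot: [-0.006, 0.707, 0.707, 0.006]
contact_force: [1.3, -0.7, -0.6]
width: 0.0383
```

```bash
python3 - <<'E'
from h import *
go((.497,-.089,.2),np.pi/2-.0105)
save("scene","s3",(240,100,640,400),2)
E
```

```text
shift [-306.4   54.3   24.4] yaw 1.571 turn 0.011 q6 -1.27 pos [0.4425 0.2169 0.2294] F [ 1.3 -0.7 -0.6] w 0.0383 t 12.15
```

View pics/s3.png

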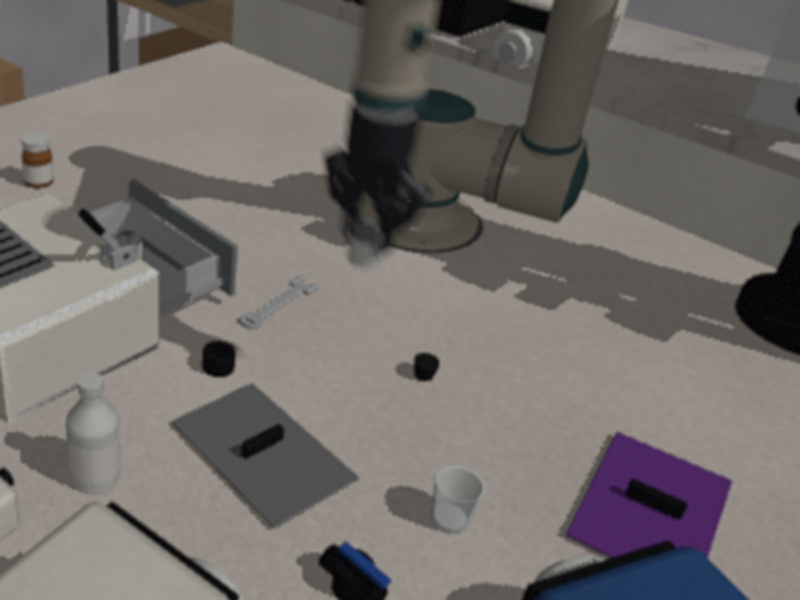

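drive_tool(
  steps=[
    [-46,7,0,0,-1],
    [-92,14,0,0,-1],
    [-138,22,0,0,-1],
    [-184,30,0,0,-1],
    [-230,38,0,0.01,-1],
  ],
)

```text
clock: 12.7
position: [0.4822, -0.0214, 0.231]
ee_rot: [-0.001, 0.712, 0.702, 0.006]
contact_force: [1.2, 0.4, -0.5]
width: 0.039
```

```bash
python3 - <<'E'
from h import *
go((.497,-.089,.14),np.pi/2-.0105)
E
```

```text
shift [-68.4  15.   90.4] yaw 1.558 turn -0.003 q6 -1.76 pos [ 0.4822 -0.0214  0.231 ] F [ 1.2  0.4 -0.5] w 0.039 t 12.7
```

drive_tool(
  steps=[
    [-35,8,10,0,-1],
    [-66,15,35,0,-1],
    [-66,15,70,0,-1],
    [-66,15,90,0,-1],
    [-66,15,90,0,-1],
  ],
)

```text
clock: 13.2
position: [0.4941, -0.0861, 0.1371]
ee_rot: [-0.004, 0.712, 0.702, 0.004]
contact_force: [-0.3, 0.8, -0.3]
width: 0.0387
```

```bash
python3 - <<'E'
from h import *
go((.497,-.089,.0465),np.pi/2-.0105)
c=cal("wrist");save("wrist","w6")
for d in manip.masks_of("wrist","pot0_mid"):
  print(round(d["conf"],2),np.round(d["location"]))
E
```

```text
shift [-4.   2.9 90.6] yaw 1.557 turn -0.004 q6 -1.88 pos [ 0.4941 -0.0861  0.1371] F [-0.3  0.8 -0.3] w 0.0387 t 13.2
0.61 [177. 251.]
```

View pics/w6.png

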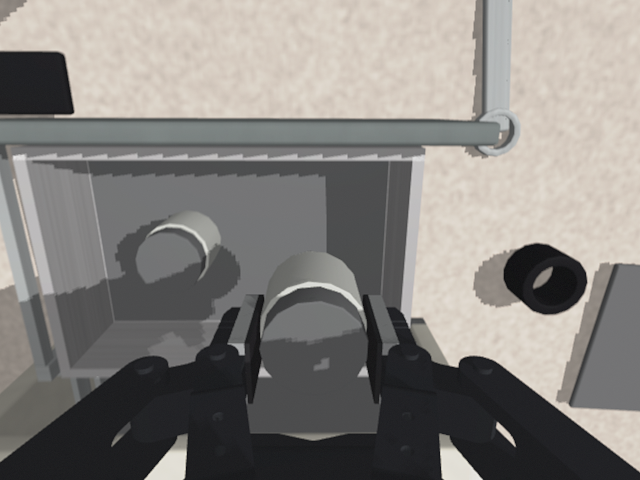

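drive_tool(
  steps=[
    [-3,3,25,0,-1],
    [-3,3,55,0,-1],
    [-3,3,75,0,-1],
    [-3,3,86,0,-1],
    [-3,3,90,0,-1],
  ],
)

```text
clock: 13.8
position: [0.5011, -0.0885, 0.0506]
ee_rot: [-0.001, 0.712, 0.703, 0.006]
contact_force: [0.3, 0.4, -0.5]
width: 0.0386
```

drive_tool(
  steps=[
    [0,0,0,0,-1],
    [0,0,1,0,-0.2],
    [0,0,1,0,0.3],
    [0,0,1,0,0.35],
    [0,0,1,0,0.35],
  ],
)

```text
clock: 14.3
position: [0.5015, -0.0886, 0.0502]
ee_rot: [-0.0, 0.712, 0.703, 0.007]
contact_force: [0.1, -0.0, 0.4]
width: 0.0578
```

drive_tool(
  steps=[
    [0,0,-30,0,0.35],
    [0,0,-75,0,0.35],
    [0,0,-120,0,0.35],
    [10,-15,-160,0,0.35],
    [40,-30,-190,0,0.35],
  ],
)

```text
clock: 14.8
position: [0.4713, -0.0516, 0.2432]
ee_rot: [0.002, 0.713, 0.702, 0.007]
contact_force: [-0.2, 0.7, 0.5]
width: 0.0577
```

drive_tool(
  steps=[
    [46,0,0,0,0.35],
    [92,0,0,0,0.35],
    [138,0,0,0,0.35],
    [184,0,0,0,0.35],
    [230,0,0,0,0],
  ],
)

```text
clock: 15.3
position: [0.4745, 0.1801, 0.2455]
ee_rot: [0.002, 0.713, 0.702, 0.008]
contact_force: [1.0, -0.6, 0.0]
width: 0.0447
```

```bash
python3 - <<'E'
from h import *
go((.53,.23,.25),np.pi/2)
save("top","t5",(170,180,450,380),2.8)
E
```

```text
shift [50.8 54.8 -3.4] yaw 1.555 turn -0.016 q6 -1.33 pos [0.4745 0.1801 0.2455] F [ 1.  -0.6  0. ] w 0.0447 t 15.3
```

View pics/t5.png

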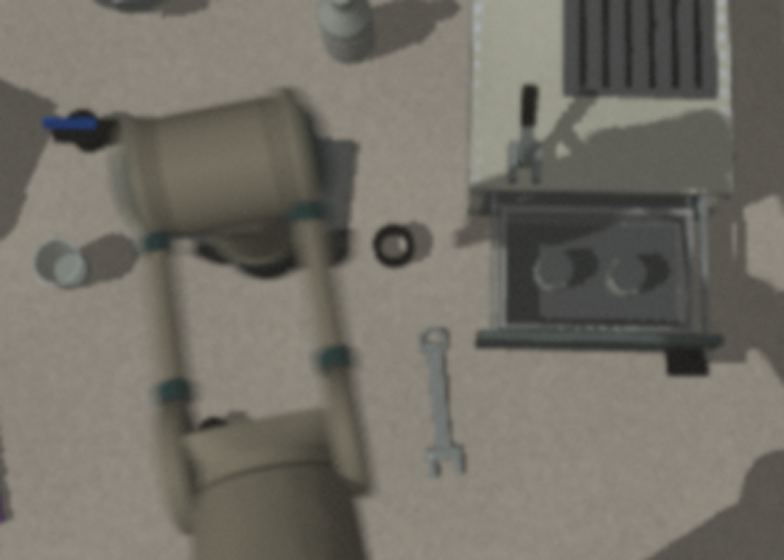

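drive_tool(
  steps=[
    [30,15,0,-0.015,0],
    [52,20,0,-0.015,0.2],
    [52,20,0,-0.015,0.2],
    [52,20,0,-0.015,0.2],
  ],
)

```text
clock: 15.75
position: [0.4946, 0.239, 0.2463]
ee_rot: [-0.001, 0.706, 0.709, 0.01]
contact_force: [-0.0, -0.2, -0.1]
width: 0.0511
```

```bash
python3 - <<'E'
from h import *
go((.595,.237,.15),np.pi/2)
c=cal("wrist");save("wrist","w7")
np.savez("w7cal",K=c[0],R=c[1],t=c[2])
for d in manip.masks_of("wrist","cover_grip"):
  m=d["pixels"].astype(np.uint8);r=cv2.minAreaRect(np.argwhere(m)[:,::-1].astype(np.float32));print(round(d["conf"],2),np.round(d["location"]),r)
E
```

```text
shift [-3.9 99.1 97.6] yaw 1.575 turn 0.004 q6 -1.26 pos [0.4946 0.239  0.2463] F [-0.  -0.2 -0.1] w 0.0511 t 15.75
0.63 [308. 278.] ((304.17462158203125, 286.8233642578125), (195.99362182617188, 112.27497863769531), 4.864514350891113)
0.6 [630.  69.] ((630.9999389648438, 62.49999237060547), (124.99998474121094, 15.999998092651367), 90.0)
```

View pics/w7.png

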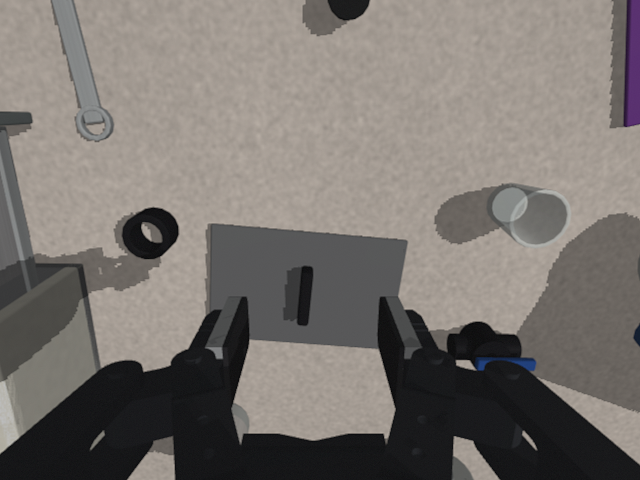

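```bash
python3 - <<'E'
import cv2
im=cv2.imread("pics/w7.png")
cv2.imwrite("pics/w7a.png",cv2.resize(im[215:355,200:420],None,fx=3.6,fy=3.6,interpolation=cv2.INTER_NEAREST))
E
```

```text
(no output)
```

View pics/w7a.png

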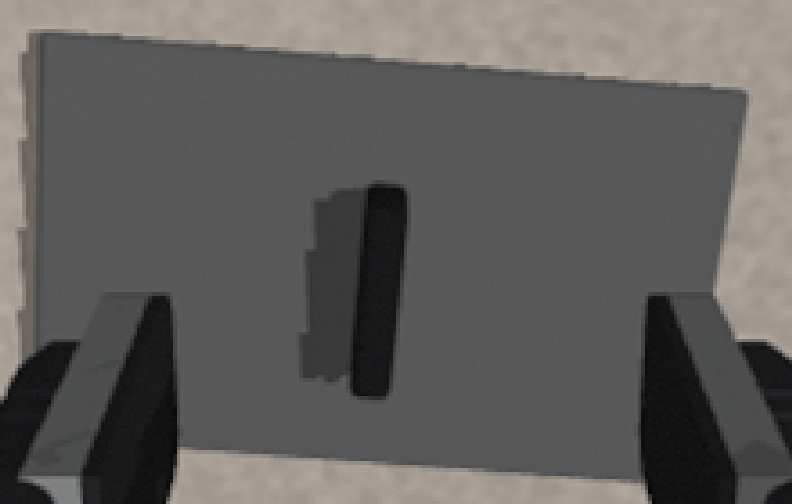

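```bash
python3 - <<'E'
from h import *
d=np.load("w7cal.npz");c=(d["K"],d["R"],d["t"])
a=ray("wrist",(211.1,224.2),.010,c);b=ray("wrist",(407.8,240.6),.010,c)
print(a,b,np.linalg.norm(b-a)); v=b-a;yaw=np.arctan2(-v[0],v[1]);X=np.array([np.cos(yaw),np.sin(yaw),0]);print("yaw",yaw,"centre",(a+b)/2+.065*X)
e=ray("wrist",(307.8,266.5),.012,c);f=ray("wrist",(302.8,325.6),.032,c);print(e,f,np.linalg.norm(f[:2]-e[:2]),(e+f)/2,np.arctan2(*(f-e)[[1,0]]))
# predicted pixels for top outline
ce=(a+b)/2+.065*X;Y=np.array([-X[1],X[0],0])
for z in(.032,.010):
  P=[[*(ce+sx*.03*X+sy*.006*Y)[:2],z] for sx,sy in((-1,-1),(-1,1),(1,1),(1,-1))];print(((proj("wrist",P,c)-[200,215])*3.6).round())
E
```

```text
[0.52760945 0.1408269  0.01      ] [0.54465639 0.33843158 0.01      ] 0.19833862692496163
yaw -0.08605488210418426 centre [0.60089239 0.23404257 0.01      ]
[0.57222567 0.23698101 0.012     ] [0.62939459 0.2319124  0.032     ] 0.05739317310570171 [0.60081013 0.2344467  0.022     ] -0.0884291025542212
[[365. 208.]
 [409. 211.]
 [389. 404.]
 [348. 401.]]
[[366. 177.]
 [408. 180.]
 [389. 365.]
 [349. 362.]]
```

```bash
python3 - <<'E'
from h import *
go((.601,.2345,.09),np.pi/2-.087)
E
```

```text
shift [ -6.4 104.3 157.8] yaw 1.574 turn 0.090 q6 -1.26 pos [0.4945 0.2382 0.2465] F [ 0.9 -0.2 -0.2] w 0.0511 t 15.85
```

drive_tool(
  steps=[
    [-3,45,10,0.05,0.1],
    [-6,90,30,0.09,0.1],
    [-6,104,70,0.09,0.1],
    [-6,104,120,0.09,0.1],
    [-6,104,140,0.09,0.1],
  ],
)

```text
clock: 16.35
position: [0.5978, 0.2319, 0.1029]
ee_rot: [-0.003, 0.738, 0.675, 0.006]
contact_force: [-1.5, -0.6, 0.9]
width: 0.0471
```

drive_tool(
  steps=[
    [0,0,5,0,0.1],
    [0,0,10,0,0.1],
    [0,0,10,0,0.1],
  ],
)

```text
clock: 16.65
position: [0.5984, 0.2315, 0.0937]
ee_rot: [-0.003, 0.738, 0.674, 0.007]
contact_force: [-0.1, 0.3, -0.0]
width: 0.0471
```

```bash
python3 - <<'E'
from h import *
go((.601,.2345,.0125),np.pi/2-.087)
save("wrist","w8")
for d in manip.masks_of("wrist","cover_grip"): print(d["conf"],d["location"])
E
```

```text
shift [ 2.2  1.8 81.3] yaw 1.480 turn -0.003 q6 -1.23 pos [0.5984 0.2315 0.0937] F [-0.1  0.3 -0. ] w 0.0471 t 16.65
0.87 [316.1, 227.5]
```

View pics/w8.png

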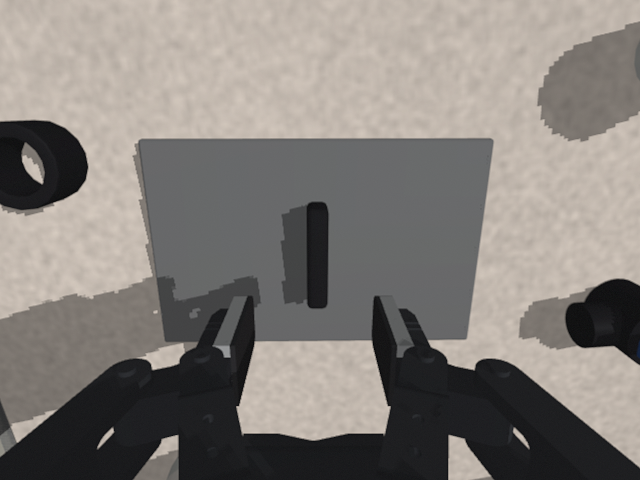

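```bash
python3 - <<'E'
from h import *
c=cal("wrist")
q=[(140,139),(492.5,139),(467,339.5),(165,341.5)]
P=np.array([ray("wrist",u,.010,c) for u in q]);print(P.round(4),P.mean(0))
print(ray("wrist",(316.5,307),.032,c)) # +x grip end top
e=P[1]-P[0];print(np.arctan2(-e[0],e[1]))
g=P.mean(0);go((g[0],g[1],.0125),np.pi/2-.087)
E
```

```text
[[0.5285 0.1426 0.01  ]
 [0.5461 0.3387 0.01  ]
 [0.6753 0.3286 0.01  ]
 [0.6574 0.1299 0.01  ]] [0.60183121 0.23496549 0.01      ]
[0.62992649 0.23175786 0.032     ]
-0.08956286774575724
shift [ 1.9  1.9 82.3] yaw 1.481 turn -0.003 q6 -1.23 pos [0.599  0.2321 0.0948] F [ 0.3 -0.7  0.3] w 0.0465 t 16.75
```

drive_tool(
  steps=[
    [2,2,30,0,0],
    [2,2,55,0,-0.2],
    [2,2,72,0,-0.3],
    [2,2,78,0,-0.3],
    [2,2,78,0,-0.3],
  ],
  squeeze=60,
)

```text
clock: 17.25
position: [0.6021, 0.2351, 0.0172]
ee_rot: [-0.002, 0.738, 0.675, 0.008]
contact_force: [1.2, -0.2, -0.8]
width: 0.0297
```

```bash
python3 - <<'E'
from h import *
go((.6015,.235,.0125),np.pi/2-.088)
E
```

```text
shift [-0.2 -0.7  4.7] yaw 1.481 turn -0.002 q6 -1.23 pos [0.6021 0.2351 0.0172] F [ 1.2 -0.2 -0.8] w 0.0297 t 17.25
```

drive_tool(
  steps=[
    [0,0,4,0,-0.3],
    [0,0,4,0,-1],
    [0,0,4,0,-1],
    [0,0,4,0,-1],
    [0,0,4,0,-1],
  ],
)

```text
clock: 17.75
position: [0.6029, 0.2354, 0.0145]
ee_rot: [-0.001, 0.738, 0.675, 0.009]
contact_force: [-0.0, 0.7, 6.7]
width: 0.0105
```

drive_tool(
  steps=[
    [0,0,0,0,-1],
    [0,0,0,0,-1],
    [0,0,-10,0,-1],
    [0,0,-30,0,-1],
    [0,0,-60,0,-1],
  ],
)

```text
clock: 18.25
position: [0.6004, 0.234, 0.0731]
ee_rot: [-0.003, 0.738, 0.675, 0.006]
contact_force: [-1.1, -0.3, -1.8]
width: 0.0104
```

```bash
python3 - <<'E'
from h import *
go((.56,.235,.24),np.pi/2-.0105)
save("wrist","w9")
E
```

```text
shift [  -0.4  -39.6 -167.1] yaw 1.481 turn -0.079 q6 -1.23 pos [0.6004 0.234  0.0731] F [-1.1 -0.3 -1.8] w 0.0104 t 18.25
```

View pics/w9.png

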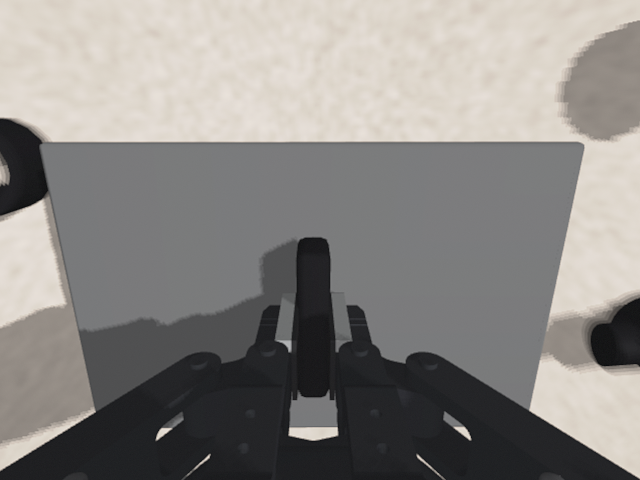

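```bash
cat > held.py <<'E'
from h import *
def held(q0,q1,dz=-.0045):
    c=cal("wrist");p,r,s=tool();z=p[2]+dz
    a=ray("wrist",q0,z,c);b=ray("wrist",q1,z,c)
    ta=r.inv().apply(a-p)*1000;tb=r.inv().apply(b-p)*1000
    v=b-a;y=np.arctan2(-v[0],v[1]);X=np.array([np.cos(y),np.sin(y),0])
    print("edge in tool",ta.round(1),tb.round(1),"len",np.linalg.norm(v)*1000,"cover yaw",y,"centre",(a+b)/2+.065*X,"centre in tool",r.inv().apply((a+b)/2+.065*X-p)*1000)
E
python3 - <<'E'
from held import *
held((42.5,142.5),(584,142.5))
p,r,s=tool();print(r.as_matrix().round(4))
E
```

```text
edge in tool [-96.9 -66.9   1.8] [ 98.2 -66.9   5.2] len 195.175950529717 cover yaw -0.08963948159053452 centre [0.60250073 0.2359663  0.07522348] centre in tool [ 0.62323745 -1.93245874  4.48237501]
[[ 0.0894  0.9959  0.0168]
 [ 0.9958 -0.0896  0.0158]
 [ 0.0173  0.0153 -0.9997]]
```

drive_tool(
  steps=[
    [0,-10,-45,0,-1],
    [0,-40,-90,0,-1],
    [0,-80,-130,-0.04,-1],
    [0,-120,-130,-0.08,-1],
    [0,-150,-130,-0.08,-1],
  ],
)

```text
clock: 18.8
position: [0.4503, 0.2468, 0.2096]
ee_rot: [0.0, 0.71, 0.704, 0.013]
contact_force: [0.7, 0.4, -2.4]
width: 0.0104
```

```bash
python3 - <<'E'
from h import *
go((.45,-.128,.2),np.pi/2-.0105)
E
```

```text
shift [-374.9    2.9    3. ] yaw 1.562 turn 0.002 q6 -1.21 pos [0.4503 0.2468 0.2096] F [ 0.7  0.4 -2.4] w 0.0104 t 18.8
```

drive_tool(
  steps=[
    [-35,0,0,0,-1],
    [-75,0,0,0,-1],
    [-120,0,0,0,-1],
    [-165,0,0,0,-1],
    [-210,0,0,0,-1],
  ],
)

```text
clock: 19.3
position: [0.4479, 0.0354, 0.206]
ee_rot: [0.001, 0.71, 0.704, 0.013]
contact_force: [0.8, -0.5, -1.9]
width: 0.0108
```

drive_tool(
  steps=[
    [-40,0,0,0,-1],
    [-80,0,0,0,-1],
    [-120,0,0,0,-1],
    [-150,0,0,0,-1],
    [-165,0,0,0,-1],
  ],
)

```text
clock: 19.8
position: [0.4464, -0.1322, 0.203]
ee_rot: [0.001, 0.711, 0.703, 0.013]
contact_force: [0.1, 0.0, -2.6]
width: 0.0103
```

```bash
python3 - <<'E'
from h import *
go((.45,-.128,.2),np.pi/2-.0105)
E
```

```text
shift [4.1 3.5 3.1] yaw 1.560 turn -0.000 q6 -2.02 pos [ 0.4464 -0.1322  0.203 ] F [ 0.1  0.  -2.6] w 0.0103 t 19.8
```

drive_tool(
  steps=[
    [2,30,0,0,-1],
    [2,53,15,0,-1],
    [2,53,40,0,-1],
    [2,53,66,0,-1],
    [2,53,66,0,-1],
  ],
)

```text
clock: 20.3
position: [0.4978, -0.1284, 0.1348]
ee_rot: [-0.003, 0.711, 0.703, 0.011]
contact_force: [0.5, -0.1, -3.2]
width: 0.0108
```

```bash
python3 - <<'E'
from h import *
go((.50,-.129,.11),np.pi/2-.0105)
p,r,s=tool();print(r.as_matrix().round(3))
save("wrist","w10")
K,Rm,t=cal("wrist");np.savez("w10cal",K=K,R=Rm,t=t)
im=cv2.imread("pics/w10.png");cv2.imwrite("pics/w10a.png",cv2.resize(im[60:260,0:320],None,fx=2.5,fy=2.5,interpolation=cv2.INTER_NEAREST));cv2.imwrite("pics/w10b.png",cv2.resize(im[60:260,320:640],None,fx=2.5,fy=2.5,interpolation=cv2.INTER_NEAREST))
E
```

```text
shift [-1.1  2.  24.8] yaw 1.560 turn -0.000 q6 -1.98 pos [ 0.4978 -0.1284  0.1348] F [ 0.5 -0.1 -3.2] w 0.0108 t 20.3
[[ 0.011  1.     0.012]
 [ 1.    -0.011  0.02 ]
 [ 0.02   0.011 -1.   ]]
```

View pics/w10.png

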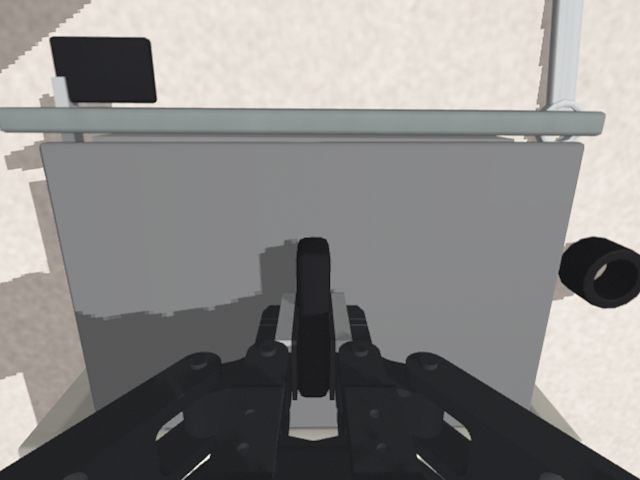

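View pics/w10a.png

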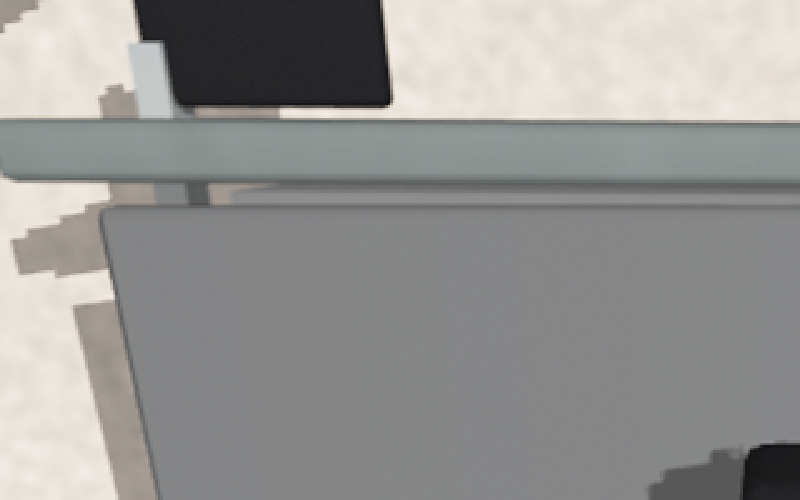

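View pics/w10b.png

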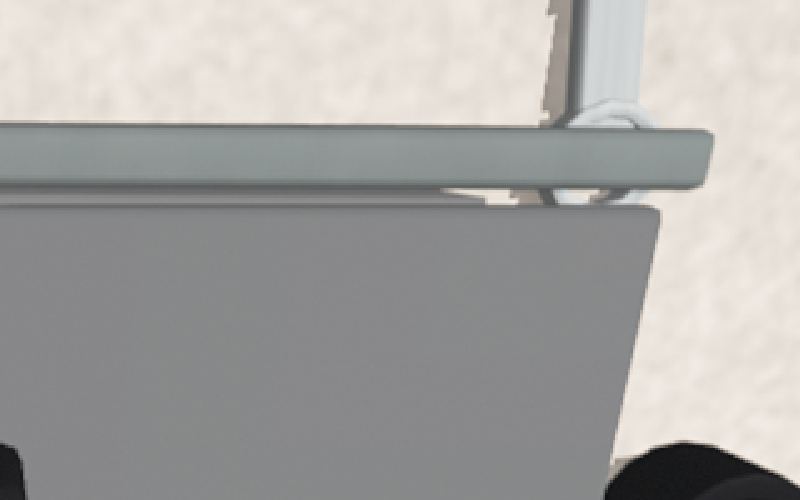

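```bash
python3 - <<'E'
from h import *
d=np.load("w10cal.npz");c=(d["K"],d["R"],d["t"])
A=lambda u,z:ray("wrist",u,z,c)
L=lambda a,b:np.linalg.norm(b-a)
for zp in(.108,.1045):
  oi=A((2,132.4),zp),A((601,135.2),zp);oo=A((0,107.5),zp),A((605.5,111.5),zp)
  print("panel",zp,oi[0].round(4),oi[1].round(4),L(*oi),L(*oo),"mid",((oi[0]+oi[1])/2).round(4),((oo[0]+oo[1])/2).round(4))
for z in(.130,.1255):
  q=A((40,143.6),z),A((584,142.8),z);v=q[1]-q[0];print("plate",z,L(*q),((q[0]+q[1])/2).round(4),"yaw",np.arctan2(-v[0],v[1]))
v=oi[1]-oi[0];print(np.arctan2(-v[0],v[1]))
E
```

```text
panel 0.108 [ 0.4289 -0.2562  0.108 ] [ 0.4327 -0.0064  0.108 ] 0.24982364803350562 0.24786574313143533 mid [ 0.4308 -0.1313  0.108 ] [ 0.4212 -0.1306  0.108 ]
panel 0.1045 [ 0.4291 -0.2588  0.1045] [ 0.433  -0.0038  0.1045] 0.2549697869368764 0.2529715509826221 mid [ 0.4311 -0.1313  0.1045] [ 0.4212 -0.1306  0.1045]
plate 0.13 0.19914217050360955 [ 0.4327 -0.1279  0.13  ] yaw -0.009475170080000558
plate 0.1255 0.2052008349017567 [ 0.4331 -0.1278  0.1255] yaw -0.00947517008000042
-0.01504675106901214
```

drive_tool(
  steps=[
    [-3,2,5,0.006,-1],
    [-3,2,15,0.006,-1],
    [-3,2,22,0.006,-1],
    [-3,2,26,0.006,-1],
    [-3,2,26,0.006,-1],
  ],
)

```text
clock: 20.85
position: [0.501, -0.1313, 0.1101]
ee_rot: [-0.002, 0.713, 0.701, 0.012]
contact_force: [-0.6, -0.0, -2.4]
width: 0.0106
```

```bash
python3 - <<'E'
from h import *
go((.50,-.1315,.092),np.pi/2-.0155)
save("wrist","w11")
K,Rm,t=cal("wrist");np.savez("w11cal",K=K,R=Rm,t=t)
im=cv2.imread("pics/w11.png");cv2.imwrite("pics/w11a.png",cv2.resize(im[80:200,0:160],None,fx=5,fy=5,interpolation=cv2.INTER_NEAREST));cv2.imwrite("pics/w11b.png",cv2.resize(im[80:200,480:640],None,fx=5,fy=5,interpolation=cv2.INTER_NEAREST))
E
```

```text
shift [-0.5 -1.3 18.1] yaw 1.554 turn -0.001 q6 -1.97 pos [ 0.501  -0.1313  0.1101] F [-0.6 -0.  -2.4] w 0.0106 t 20.85
```

View pics/w11a.png

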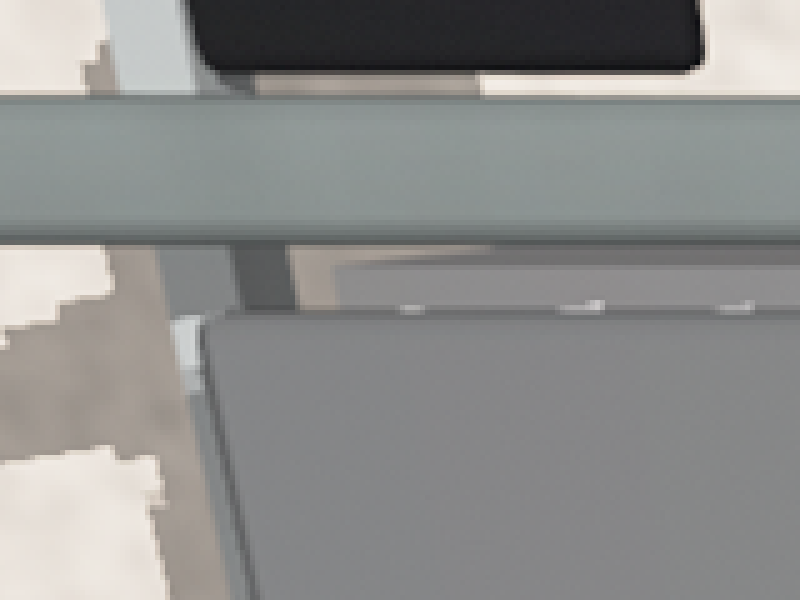

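View pics/w11b.png

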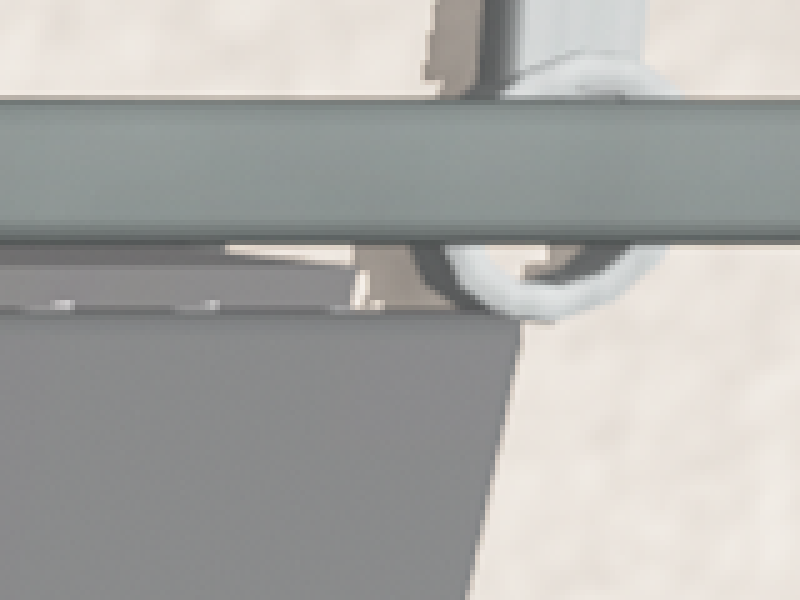

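```bash
python3 - <<'E'
from h import *
d=np.load("w11cal.npz");c=(d["K"],d["R"],d["t"])
A=lambda u,z:ray("wrist",u,z,c)
for n,a,b,z in(("rim",(67,133),(551,133.4),.082),("plate",(41,143),(584,142.4),.1056),("panelin",(0,128.6),(640,128.6),.108),("panelout",(0,99.4),(640,100.),.108)):
  a=A(a,z);b=A(b,z);v=b-a;print(n,np.linalg.norm(v),((a+b)/2).round(4),np.arctan2(-v[0],v[1]))
E
```

```text
rim 0.20170489729590416 [ 0.4328 -0.1309  0.082 ] -0.017300567006594072
plate 0.19635221065872296 [ 0.4346 -0.1298  0.1056] -0.015830850723749155
panelin 0.225298782971963 [ 0.4296 -0.1267  0.108 ] -0.016302939016225093
panelout 0.22035312472107943 [ 0.42   -0.1266  0.108 ] -0.015984968169166145
```

drive_tool(
  steps=[
    [-1.3,-1,4,0,-1],
    [-1.3,-1,9,0,-1],
    [-1.3,-1,13,0,-1],
    [-1.3,-1,15,0,-1],
  ],
)

```text
clock: 21.3
position: [0.5003, -0.1323, 0.0949]
ee_rot: [-0.002, 0.713, 0.701, 0.012]
contact_force: [0.3, -0.4, -1.7]
width: 0.0109
```

```bash
python3 - <<'E'
from h import *
go((.50,-.1325,.0915),np.pi/2-.0155)
E
```

```text
shift [-0.3 -0.3  3.4] yaw 1.554 turn -0.001 q6 -1.98 pos [ 0.5003 -0.1323  0.0949] F [ 0.3 -0.4 -1.7] w 0.0109 t 21.3
```

drive_tool(
  steps=[
    [0,0,1.5,0,-1],
    [0,0,3,0,-1],
    [0,0,4,0,-1],
  ],
)

```text
clock: 21.6
position: [0.5004, -0.1321, 0.0914]
ee_rot: [-0.002, 0.713, 0.701, 0.012]
contact_force: [-2.6, 2.0, 9.7]
width: 0.0104
```

```bash
python3 - <<'E'
from h import *
go((.50,-.1325,.0915),np.pi/2-.0155)
save("wrist","w12")
E
```

```text
shift [-0.4 -0.4 -0.1] yaw 1.554 turn -0.001 q6 -1.98 pos [ 0.5004 -0.1321  0.0914] F [-2.6  2.   9.7] w 0.0104 t 21.6
```

View pics/w12.png

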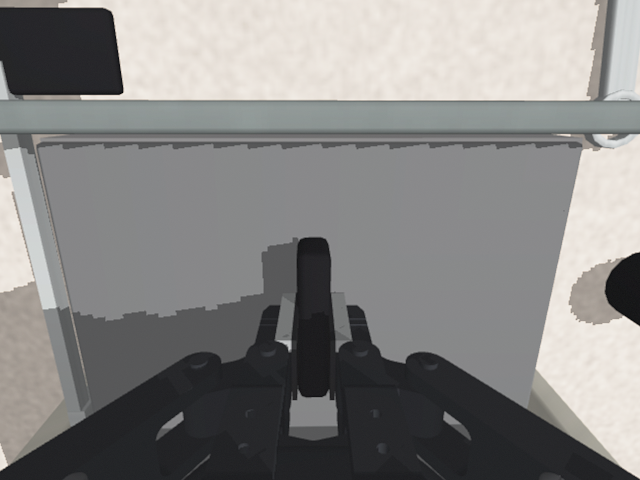

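drive_tool(
  steps=[
    [0,0,-0.5,0,-0.6],
    [0,0,-0.5,0,-0.4],
    [0,0,-0.5,0,-0.3],
    [0,0,-0.5,0,-0.3],
  ],
)

```text
clock: 22.05
position: [0.5005, -0.1322, 0.092]
ee_rot: [-0.002, 0.713, 0.701, 0.012]
contact_force: [0.7, 0.8, 0.8]
width: 0.0301
```

drive_tool(
  steps=[
    [0,0,-20,0,-0.3],
    [0,0,-60,0,-0.3],
    [0,-20,-100,0,-0.3],
    [0,-50,-130,0,-0.3],
    [0,-80,-160,0,-0.3],
  ],
)

```text
clock: 22.55
position: [0.4175, -0.1339, 0.2521]
ee_rot: [-0.001, 0.713, 0.701, 0.012]
contact_force: [0.2, -1.2, -0.0]
width: 0.0302
```

```bash
python3 - <<'E'
from h import *
go((.45,-.1325,.25))
save("wrist","w13");K,Rm,t=cal("wrist");np.savez("w13cal",K=K,R=Rm,t=t)
save("scene","s4",(200,130,400,280),4)
E
```

```text
shift [ 1.9 32.5  2.6] yaw 1.555 pos [ 0.4175 -0.1339  0.2521] F [ 0.2 -1.2 -0. ] w 0.0302 t 22.55
```

View pics/w13.png

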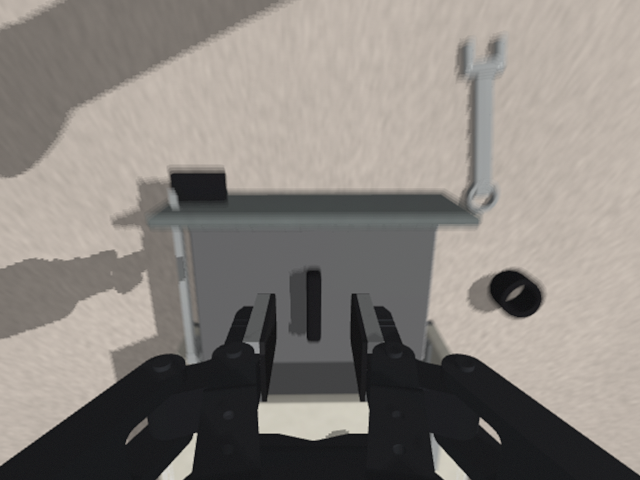

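View pics/s4.png

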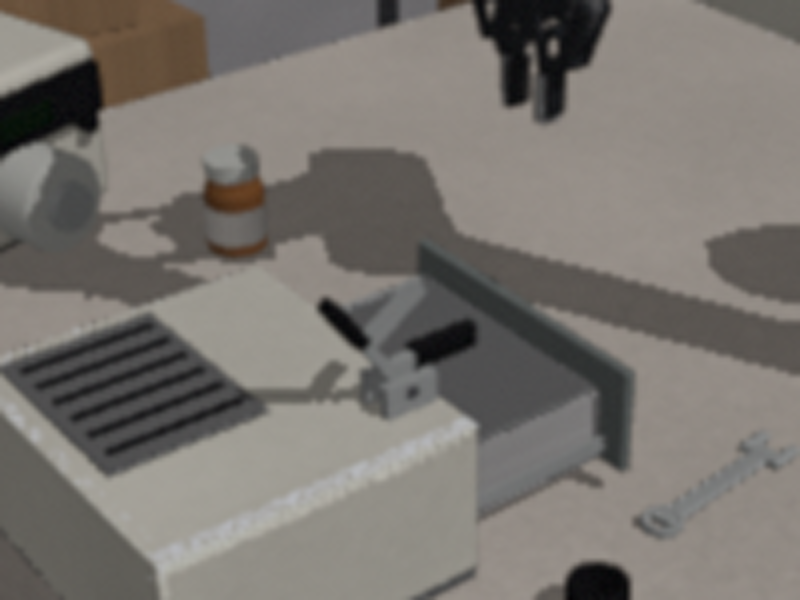

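```bash
python3 - <<'E'
from h import *
d=np.load("w13cal.npz");c=(d["K"],d["R"],d["t"])
print("tab",ray("wrist",(198.5,186.5),.081,c))
go((.402,-.221,.12),np.pi/2-.0155)
E
```

```text
tab [ 0.39633781 -0.22426519  0.081     ]
shift [-89.  -16.1 133.1] yaw 1.553 turn -0.002 q6 -2.05 pos [ 0.4171 -0.1344  0.2548] F [ 1.6 -0.6  0.6] w 0.0301 t 22.65
```

drive_tool(
  steps=[
    [-40,-10,10,0,-1],
    [-80,-17,30,0,-1],
    [-88,-17,70,0,-1],
    [-88,-17,110,0,-1],
    [-88,-17,125,0,-1],
  ],
  squeeze=40,
)

```text
clock: 23.15
position: [0.3989, -0.2189, 0.1237]
ee_rot: [-0.002, 0.714, 0.7, 0.012]
contact_force: [0.2, -0.1, -0.5]
width: -0.0002
```

drive_tool(
  steps=[
    [0,0,0,0,-1],
    [0,0,0,0,-1],
  ],
)

```text
clock: 23.35
position: [0.3988, -0.2187, 0.1228]
ee_rot: [-0.003, 0.714, 0.7, 0.012]
contact_force: [0.2, -0.2, 0.2]
width: -0.0002
```

```bash
python3 - <<'E'
from h import *
go((.402,-.221,.085),np.pi/2-.0155)
save("wrist","w14");save("scene","s5",(200,80,400,230),4)
E
```

```text
shift [-3.1  2.8 37.8] yaw 1.552 turn -0.004 q6 -2.24 pos [ 0.3988 -0.2187  0.1228] F [ 0.2 -0.2  0.2] w -0.0002 t 23.35
```

View pics/w14.png

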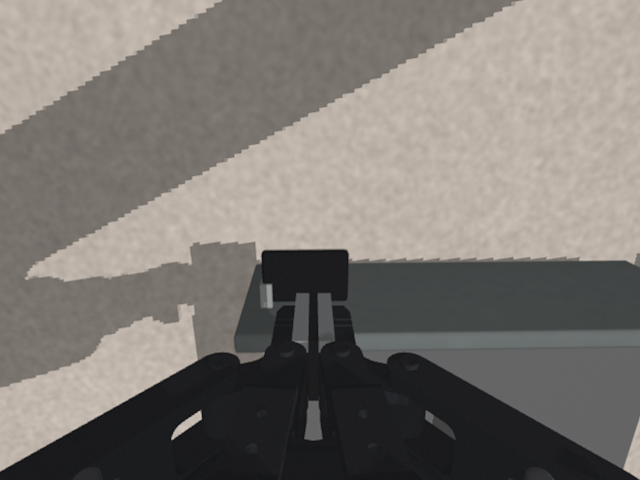

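View pics/s5.png

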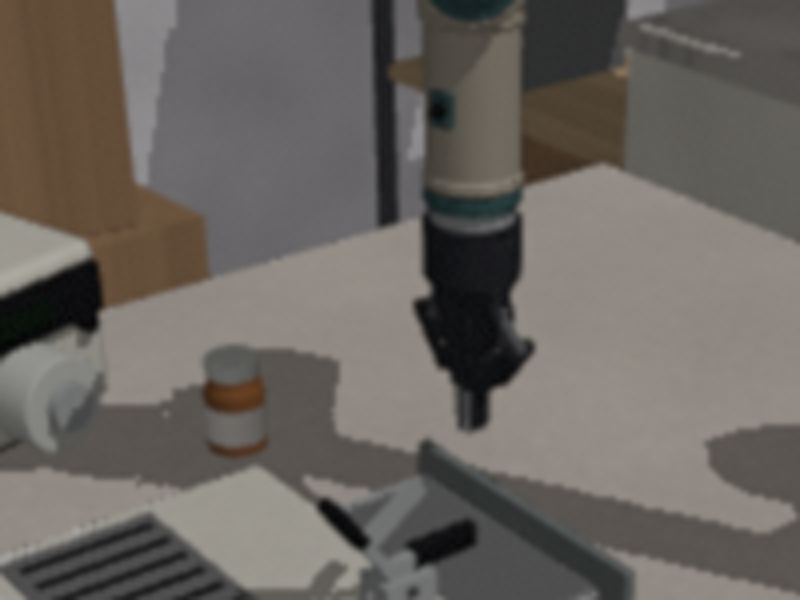

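drive_tool(
  steps=[
    [-2,1.5,15,0,-1],
    [-2,1.5,28,0,-1],
    [-2,1.5,36,0,-1],
    [-2,1.5,40,0,-1],
  ],
)

```text
clock: 23.85
position: [0.4023, -0.2208, 0.0846]
ee_rot: [-0.001, 0.714, 0.7, 0.012]
contact_force: [-0.8, -0.6, -0.4]
width: 0.0001
```

drive_tool(
  steps=[
    [0,0,3,0,-1],
    [0,0,6,0,-1],
    [0,0,8,0,-1],
  ],
)

```text
clock: 24.15
position: [0.4022, -0.221, 0.0775]
ee_rot: [-0.001, 0.713, 0.701, 0.012]
contact_force: [-4.4, 0.5, 9.3]
width: -0.0002
```

drive_tool(
  steps=[
    [0,-2,1,0,-1],
    [0,-2,3,0,-1],
    [0,-2,5,0,-1],
  ],
)

```text
clock: 24.45
position: [0.4013, -0.2214, 0.0735]
ee_rot: [0.001, 0.713, 0.701, 0.012]
contact_force: [0.3, 1.3, 4.4]
width: -0.0
```

```bash
python3 - <<'E'
from h import *
go((.402,-.221,.0685),np.pi/2-.0155)
save("scene","s6",(270,150,370,225),8);save("wrist","w15")
E
```

```text
shift [0.3 0.6 5. ] yaw 1.553 turn -0.003 q6 -2.25 pos [ 0.4013 -0.2214  0.0735] F [0.3 1.3 4.4] w -0.0 t 24.45
```

View pics/w15.png

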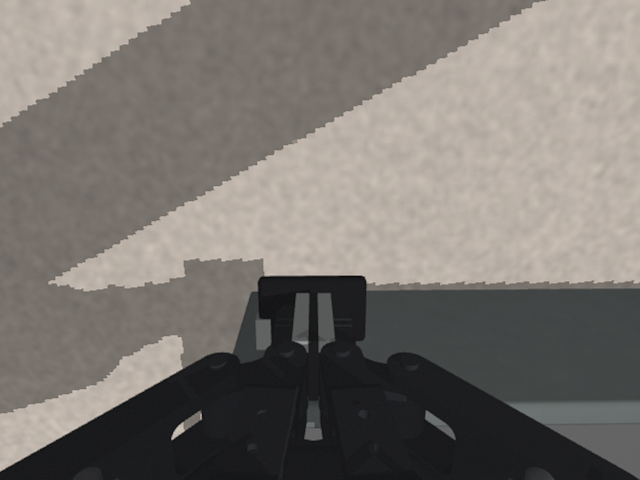

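drive_tool(
  steps=[
    [0,0,2,0,-1],
    [0,0,4,0,-1],
    [0,0,6,0,-1],
    [0,0,6,0,-1],
  ],
)

```text
clock: 24.95
position: [0.4018, -0.2215, 0.0677]
ee_rot: [0.001, 0.714, 0.701, 0.012]
contact_force: [-0.4, 1.8, 10.9]
width: 0.0003
```

drive_tool(
  steps=[
    [0,6,0,0,-1],
    [0,12,0,0,-1],
    [0,20,0,0,-1],
    [0,28,0.3,0,-1],
    [0,36,0.4,0,-1],
  ],
)

```text
clock: 25.45
position: [0.4368, -0.222, 0.068]
ee_rot: [0.0, 0.713, 0.701, 0.012]
contact_force: [-4.1, 0.5, 6.0]
width: 0.0001
```

```bash
python3 - <<'E'
from h import *
go((.402,-.221,.0685),np.pi/2-.0155)
save("scene","s6",(200,100,400,250),4)
E
```

```text
shift [  0.3 -34.8  -1.1] yaw 1.553 turn -0.002 q6 -2.20 pos [ 0.4368 -0.222   0.068 ] F [-4.1  0.5  6. ] w 0.0001 t 25.45
```

View pics/s6.png

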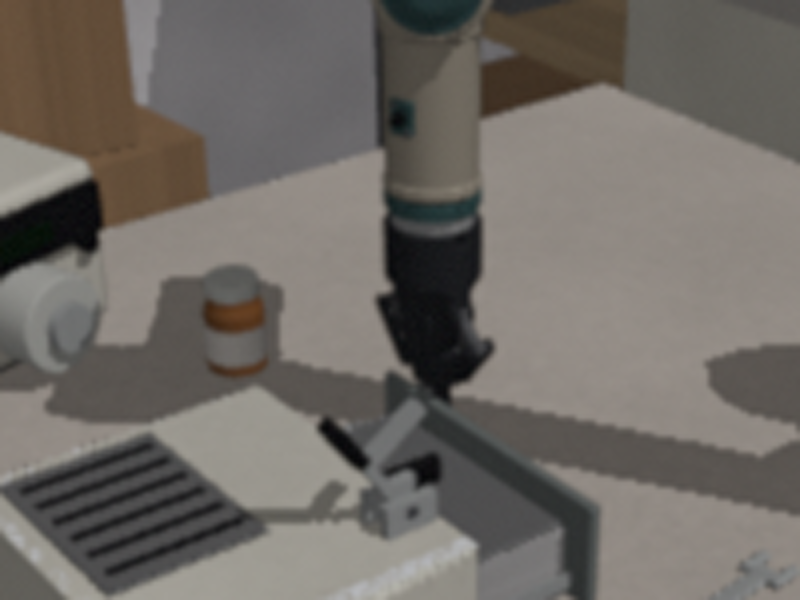

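drive_tool(
  steps=[
    [0,8,0,0,-1],
    [0,16,0,0,-1],
    [0,24,0,0,-1],
    [0,22,-8,0,-1],
    [0,22,-22,0,-1],
  ],
)

```text
clock: 26.0
position: [0.4595, -0.2226, 0.09]
ee_rot: [0.0, 0.713, 0.701, 0.012]
contact_force: [-0.0, 1.0, 0.6]
width: -0.0001
```

drive_tool(
  steps=[
    [0,10,0,0,-1],
    [0,20,0,0,-1],
    [0,30,0,0,-1],
    [0,40,0,0,-1],
    [0,50,0,0,-1],
  ],
)

```text
clock: 26.5
position: [0.5097, -0.2233, 0.0899]
ee_rot: [-0.001, 0.713, 0.701, 0.012]
contact_force: [-4.2, -1.1, -0.3]
width: -0.0002
```

```bash
python3 - <<'E'
from h import *
go((.54,-.221,.09),np.pi/2-.0155)
save("scene","s7",(200,100,400,250),4)
E
```

```text
shift [ 2.8 30.3  0.4] yaw 1.553 turn -0.002 q6 -2.12 pos [ 0.5097 -0.2233  0.0899] F [-4.2 -1.1 -0.3] w -0.0002 t 26.5
```

View pics/s7.png

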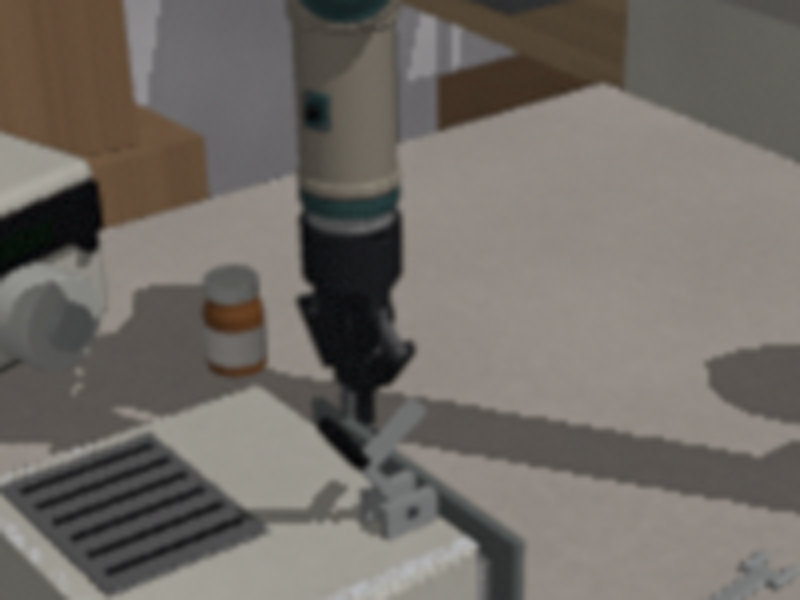

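drive_tool(
  steps=[
    [0,8,0,0,-1],
    [0,16,0,0,-1],
    [0,24,0,0,-1],
    [0,30,0,0,-1],
  ],
)

```text
clock: 26.95
position: [0.5426, -0.2239, 0.0902]
ee_rot: [0.0, 0.713, 0.701, 0.013]
contact_force: [-3.4, -0.1, -2.6]
width: -0.0
```

drive_tool(
  steps=[
    [0,3,0,0,-1],
    [0,6,0,0,-1],
    [0,8,0,0,-1],
  ],
)

```text
clock: 27.25
position: [0.5459, -0.224, 0.0901]
ee_rot: [-0.004, 0.713, 0.701, 0.009]
contact_force: [-15.7, -2.4, 8.2]
width: 0.0001
```

drive_tool(
  steps=[
    [0,3,0,0,-1],
    [0,4,0,0,-1],
    [0,4,0,0,-1],
  ],
)

```text
clock: 27.55
position: [0.5458, -0.224, 0.0903]
ee_rot: [-0.007, 0.712, 0.702, 0.006]
contact_force: [-12.7, -2.7, 5.4]
width: 0.0003
```

```bash
python3 - <<'E'
from h import *
save("scene","s8",(200,100,400,250),4);save("top","t6",(310,150,470,320),3.5)
go((.5,-.2,.25))
E
```

```text
shift [  26.2  -46.2 -159.3] yaw 1.556 pos [ 0.5458 -0.224   0.0903] F [-12.   -1.5   5.1] w 0.0003 t 27.65
```

View pics/s8.png

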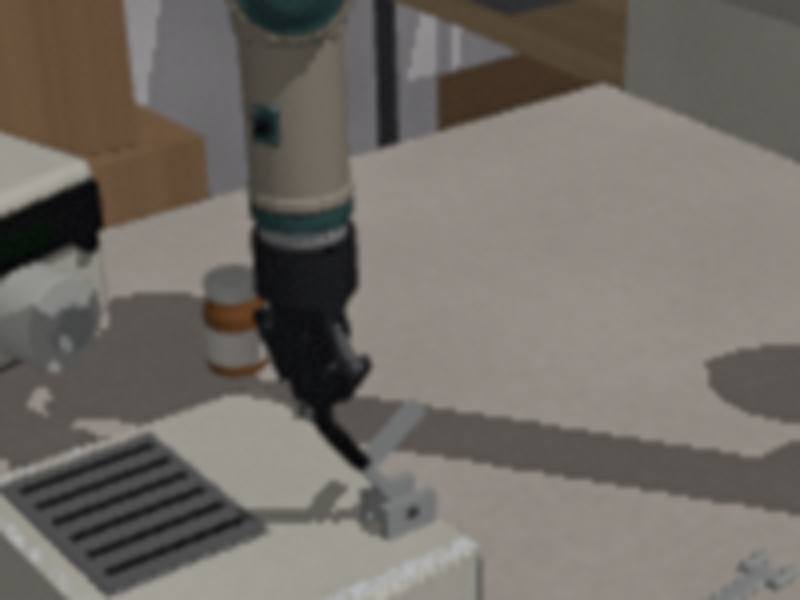

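View pics/t6.png

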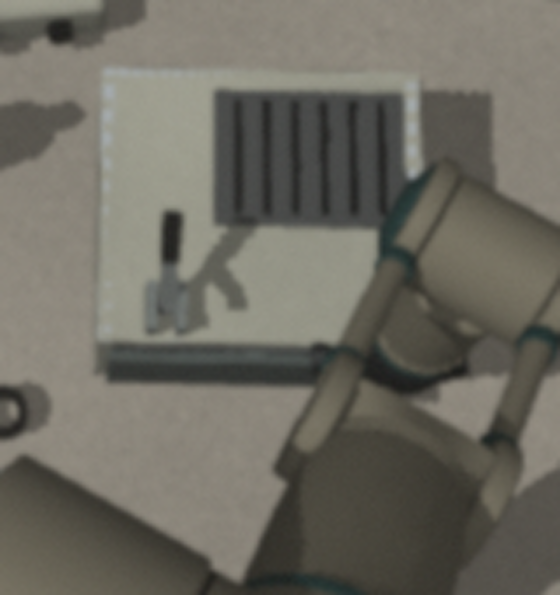

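drive_tool(
  steps=[
    [0,-8,0,0,-1],
    [0,-15,-10,0,-1],
    [0,-25,-55,0,-1],
    [20,-25,-100,0,-1],
    [60,-25,-140,0,-1],
  ],
)

```text
clock: 28.15
position: [0.5234, -0.1724, 0.2304]
ee_rot: [-0.003, 0.714, 0.7, 0.008]
contact_force: [1.7, -0.1, -0.5]
width: -0.0
```

drive_tool(
  steps=[
    [40,0,-40,0,-1],
    [80,0,-80,0,-1],
    [110,0,-100,0,-1],
    [110,0,-100,0,-1],
    [110,0,-100,0,-1],
  ],
)

```text
clock: 28.65
position: [0.5255, -0.0634, 0.3339]
ee_rot: [-0.001, 0.713, 0.701, 0.009]
contact_force: [0.4, 0.5, -2.0]
width: 0.0
```

```bash
python3 - <<'E'
from h import *
go((.6,-.05,.25),np.pi/2-.0155)
save("wrist","w16");K,Rm,t=cal("wrist");np.savez("w16cal",K=K,R=Rm,t=t)
for d in manip.masks_of("wrist","clamp_tip"): print(d["conf"],d["location"])
save("scene","s9",(200,100,400,250),4);save("top","t7",(310,150,470,320),3.5)
E
```

```text
shift [13.4 73.4 84.9] yaw 1.554 turn -0.001 q6 -1.82 pos [ 0.5255 -0.0634  0.3339] F [ 0.4  0.5 -2. ] w 0.0 t 28.65
0.73 [323.3, 284.4]
0.23 [231.0, 220.1]
```

View pics/w16.png

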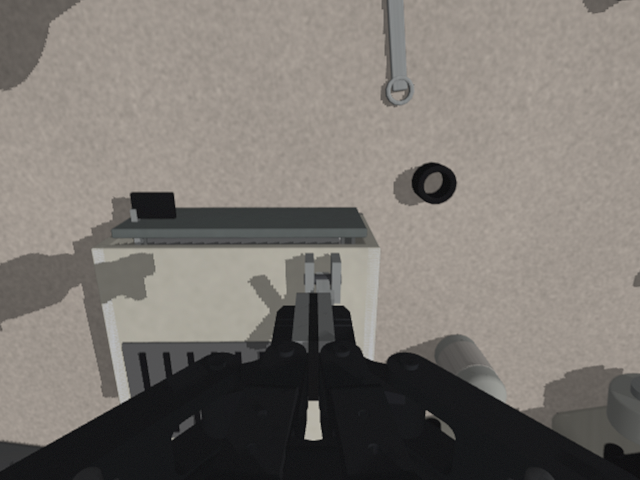

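View pics/s9.png

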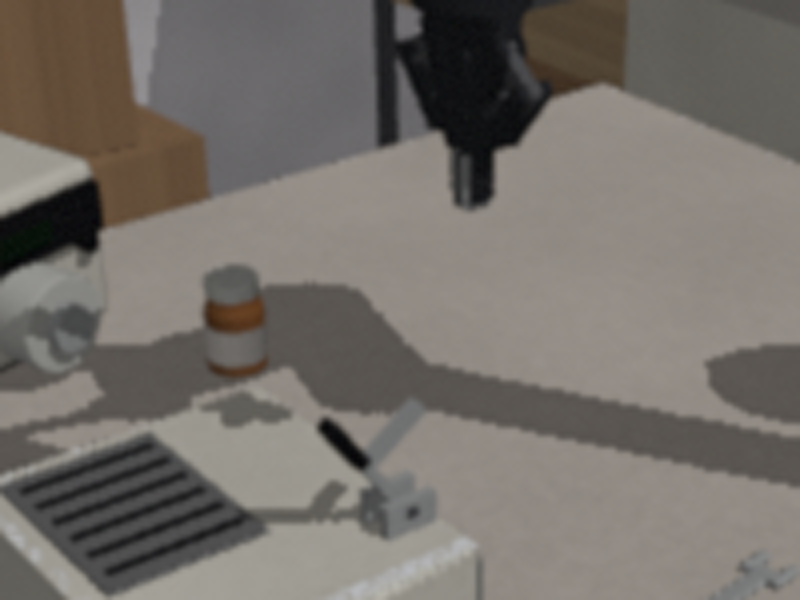

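View pics/t7.png

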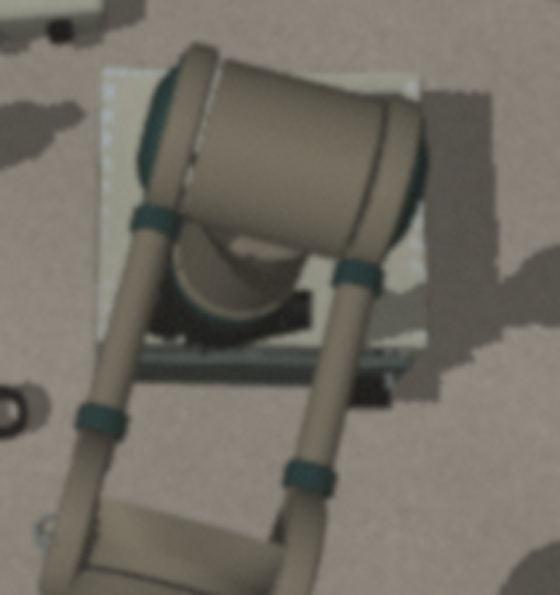

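```bash
python3 - <<'E'
from h import *
d=np.load("w16cal.npz");c=(d["K"],d["R"],d["t"])
print("hinge w",ray("wrist",(322.5,275),.15,c),"roof edge",ray("wrist",(94,247.5),.13,c),ray("wrist",(378,246.5),.13,c))
print("panel",ray("wrist",(113,233),.108,c),ray("wrist",(366,233.5),.108,c))
for u,z in(((358.9,217.5),.2),((357.5,237),.15)):print(ray("top",u,z))
# handle end top view, both
for u in((359.6,210.3),):
  for z in(.21,.22):print("end",ray("top",u,z))
# scene: handle ends (crop s9 /4 + (200,100))
for u in((200+322/4,100+424/4),(200+365/4,100+465/4)):print(u)
E
```

```text
hinge w [ 0.58805632 -0.05455546  0.15      ] roof edge [ 0.56466103 -0.2633843   0.13      ] [ 0.56928955 -0.00219229  0.13      ]
panel [ 0.55783671 -0.25507254  0.108     ] [ 0.56346631 -0.01035577  0.108     ]
[ 0.63875202 -0.05608415  0.2       ]
[ 0.5967342 -0.0551007  0.15     ]
end [ 0.65618488 -0.05750956  0.21      ]
end [ 0.6528968  -0.05675804  0.22      ]
(280.5, 206.0)
(291.25, 216.25)
```

drive_tool(
  steps=[
    [5,45,0,0,-1],
    [6,90,0,0,-1],
    [6,135,0,0,-1],
    [6,168,0,0,-1],
    [6,168,20,0,-1],
  ],
)

```text
clock: 29.35
position: [0.6979, -0.064, 0.3098]
ee_rot: [-0.003, 0.715, 0.699, 0.008]
contact_force: [-0.9, 0.0, -0.1]
width: -0.0
```

drive_tool(
  steps=[
    [0,0,10,0,-1],
    [0,0,20,0,-1],
    [0,0,20,0,-1],
  ],
)

```text
clock: 29.65
position: [0.6967, -0.0642, 0.2874]
ee_rot: [-0.005, 0.715, 0.699, 0.007]
contact_force: [0.1, -0.1, 0.7]
width: 0.0001
```

```bash
python3 - <<'E'
from h import *
go((.692,-.058,.19),np.pi/2-.0155)
save("wrist","w17");K,Rm,t=cal("wrist");np.savez("w17cal",K=K,R=Rm,t=t)
E
```

```text
shift [ 4.5 -5.2 97.5] yaw 1.548 turn -0.007 q6 -1.75 pos [ 0.6967 -0.0642  0.2874] F [ 0.1 -0.1  0.7] w 0.0001 t 29.65
```

View pics/w17.png

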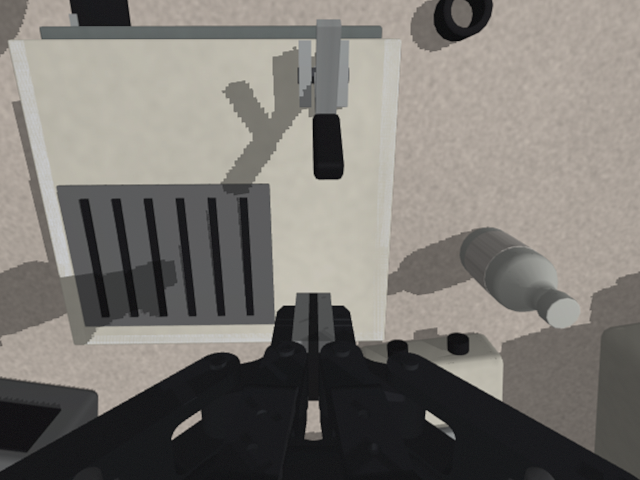

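```bash
python3 - <<'E'
from h import *
d=np.load("w17cal.npz");c=(d["K"],d["R"],d["t"])
print(ray("wrist",(328.5,178),.21,c),ray("wrist",(328,116),.19,c),ray("wrist",(328,22),.2,c))
E
```

```text
[ 0.65584106 -0.05379056  0.21      ] [ 0.62289687 -0.05274692  0.19      ] [ 0.57569655 -0.05283079  0.2       ]
```

drive_tool(
  steps=[
    [8,-3,30,0,-1],
    [8,-5,65,0,-1],
    [8,-5,92,0,-1],
    [8,-5,97,0,-1],
    [8,-5,97,0,-1],
  ],
)

```text
clock: 30.2
position: [0.6927, -0.0546, 0.1928]
ee_rot: [-0.003, 0.715, 0.699, 0.008]
contact_force: [0.5, -0.1, 0.5]
width: -0.0
```

drive_tool(
  steps=[
    [0,-8,0,0,-1],
    [0,-16,0,0,-1],
    [0,-24,0,0,-1],
    [0,-32,0,0,-1],
    [0,-40,0,0,-1],
  ],
)

```text
clock: 30.7
position: [0.6551, -0.054, 0.1951]
ee_rot: [0.0, 0.715, 0.699, 0.011]
contact_force: [4.2, -0.0, 4.3]
width: 0.0004
```

```bash
python3 - <<'E'
from h import *
go((.54,-.055,.19),np.pi/2-.0155)
save("scene","s10",(200,100,400,250),4)
E
```

```text
shift [  -3.7 -115.2    3.3] yaw 1.548 turn -0.007 q6 -1.75 pos [ 0.6551 -0.054   0.1951] F [ 4.2 -0.   4.3] w 0.0004 t 30.7
```

View pics/s10.png

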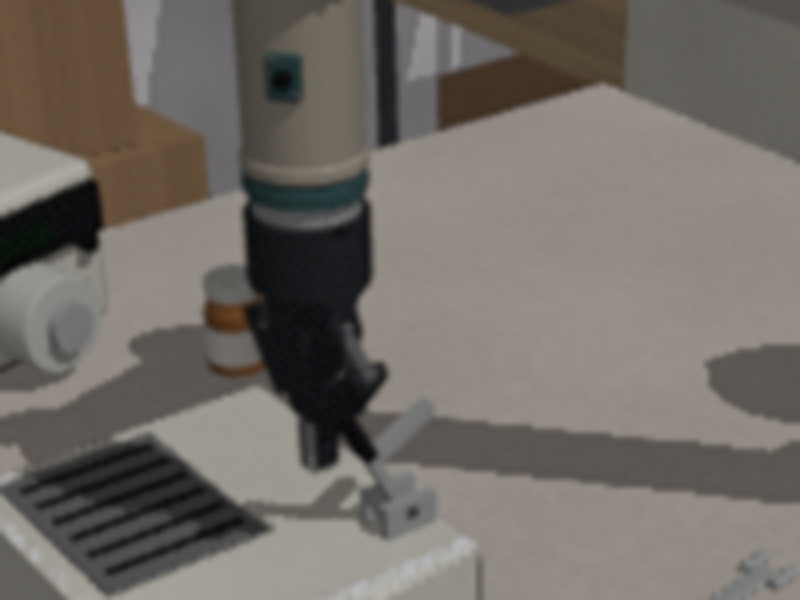

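drive_tool(
  steps=[
    [0,-9,1,0,-1],
    [0,-18,2,0,-1],
    [0,-27,3,0,-1],
    [0,-36,4,0,-1],
    [0,-45,4,0,-1],
  ],
)

```text
clock: 31.25
position: [0.6147, -0.0536, 0.1989]
ee_rot: [0.007, 0.715, 0.699, 0.016]
contact_force: [3.2, -0.3, 2.2]
width: -0.0004
```

drive_tool(
  steps=[
    [0,-8,0,0,-1],
    [0,-16,0,0,-1],
    [0,-24,0,0,-1],
    [0,-32,0,0,-1],
  ],
)

```text
clock: 31.65
position: [0.5815, -0.0528, 0.1967]
ee_rot: [0.007, 0.715, 0.699, 0.015]
contact_force: [2.7, 0.0, -0.1]
width: -0.0002
```

```bash
python3 - <<'E'
from h import *
go((.55,-.055,.19),np.pi/2-.0155)
save("scene","s11",(200,100,400,250),4)
E
```

```text
shift [ -3.  -31.6   5.7] yaw 1.548 turn -0.007 q6 -1.78 pos [ 0.5815 -0.0528  0.1967] F [ 2.7  0.  -0.1] w -0.0002 t 31.65
```

View pics/s11.png

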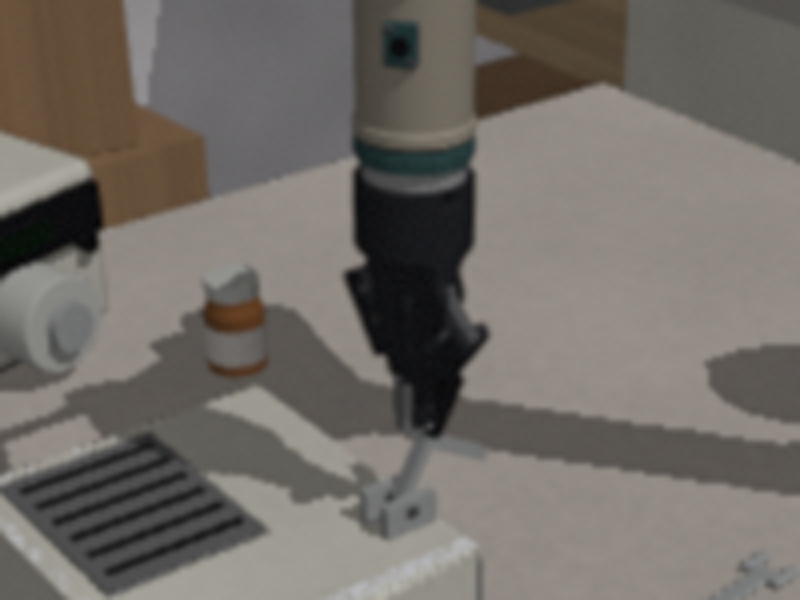

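drive_tool(
  steps=[
    [-2,-8,1,0,-1],
    [-2,-16,2,0,-1],
    [-2,-24,3,0,-1],
    [-2,-32,4,0,-1],
    [-2,-38,8,0,-1],
  ],
)

```text
clock: 32.2
position: [0.5411, -0.0537, 0.1876]
ee_rot: [0.006, 0.715, 0.699, 0.014]
contact_force: [2.1, 0.2, 0.4]
width: -0.0003
```

drive_tool(
  steps=[
    [0,-5,5,0,-1],
    [0,-10,11,0,-1],
    [0,-14,18,0,-1],
    [0,-16,24,0,-1],
  ],
)

```text
clock: 32.6
position: [0.525, -0.053, 0.1623]
ee_rot: [0.005, 0.715, 0.699, 0.014]
contact_force: [1.1, -0.7, 2.3]
width: 0.0003
```

```bash
python3 - <<'E'
from h import *
go((.526,-.055,.152),np.pi/2-.0155)
save("scene","s12",(200,100,400,250),4)
E
```

```text
shift [-2.1  0.8 10.3] yaw 1.549 turn -0.007 q6 -1.80 pos [ 0.525  -0.053   0.1623] F [ 1.1 -0.7  2.3] w 0.0003 t 32.6
```

View pics/s12.png

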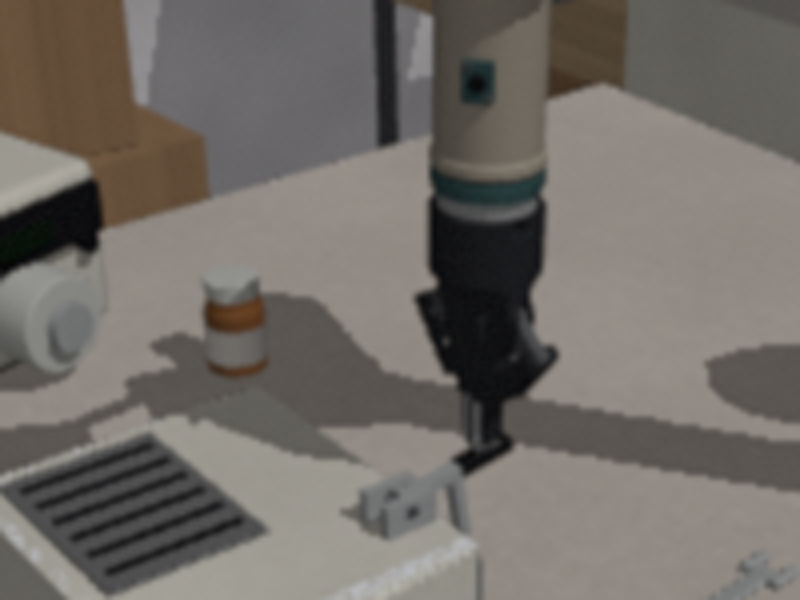

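Nearly down; press the rest until it stops.

drive_tool(
  steps=[
    [-1,0,4,0,-1],
    [-1,0,8,0,-1],
    [-1,0,11,0,-1],
    [-1,0,13,0,-1],
  ],
)

```text
clock: 33.05
position: [0.5233, -0.0535, 0.1502]
ee_rot: [0.003, 0.715, 0.699, 0.013]
contact_force: [-8.2, 1.4, 25.8]
width: 0.0001
```

drive_tool(
  steps=[
    [0,0,3,0,-1],
    [0,0,4,0,-1],
    [0,0,4,0,-1],
  ],
)

```text
clock: 33.35
position: [0.5233, -0.0535, 0.1502]
ee_rot: [0.004, 0.715, 0.699, 0.013]
contact_force: [-8.8, 1.6, 25.7]
width: -0.0001
```

drive_tool(
  steps=[
    [0,0,-8,0,-1],
    [0,0,-40,0,-1],
    [0,-20,-80,0,-1],
    [0,-60,-110,0,-1],
    [0,-100,-120,0,-1],
  ],
)

```text
clock: 33.85
position: [0.4212, -0.0534, 0.2704]
ee_rot: [0.007, 0.714, 0.7, 0.014]
contact_force: [-0.3, -0.2, 0.2]
width: -0.0005
```

drive_tool(
  steps=[
    [0,-40,0,0,-1],
    [0,-80,0,0,-1],
    [0,-100,0,0,-1],
    [0,-100,0,0,-1],
    [0,-100,0,0,-1],
  ],
)

```text
clock: 34.35
position: [0.3218, -0.0516, 0.2677]
ee_rot: [0.008, 0.715, 0.699, 0.014]
contact_force: [0.3, 0.1, -0.1]
width: 0.0004
```

```bash
python3 - <<'E'
from h import *
print(tool()[0])
save("wrist","w18");K,Rm,t=cal("wrist")
save("scene","s13",(200,130,400,280),4);save("top","t8")
c=(K,Rm,t);print(proj("wrist",[[.5,-.1,.1]],c))
E
```

```text
[ 0.32184954 -0.05157289  0.26770631]
[[264.7738395  387.60170223]]
```

View pics/w18.png

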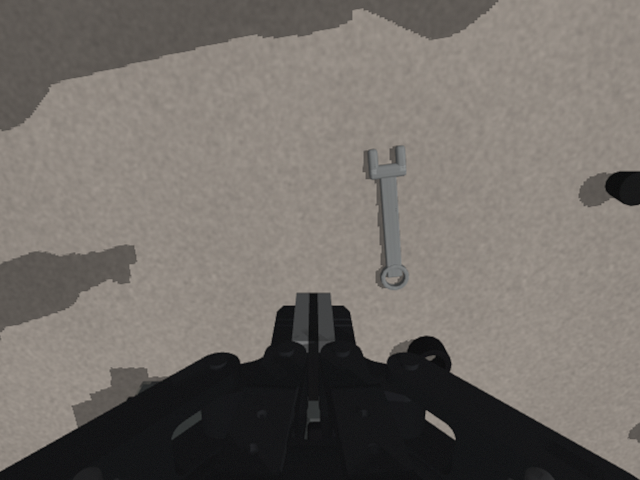

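View pics/s13.png

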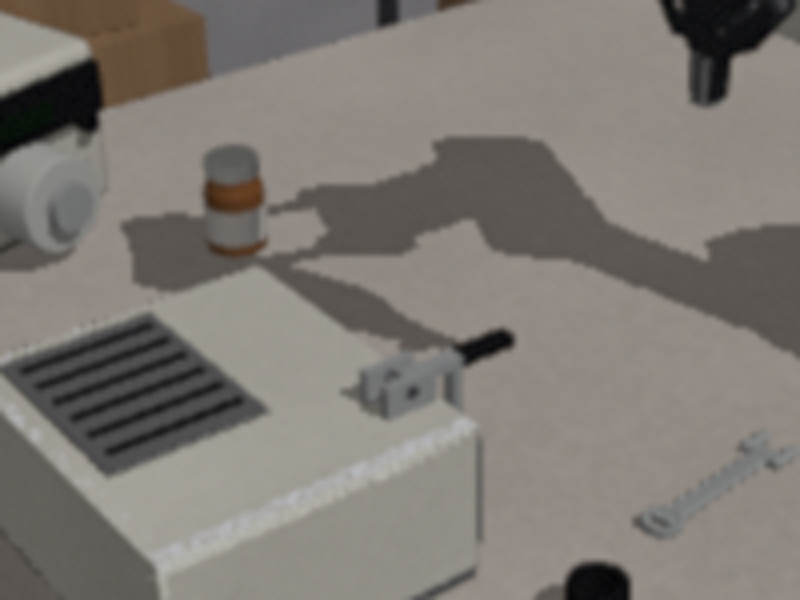

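View pics/t8.png

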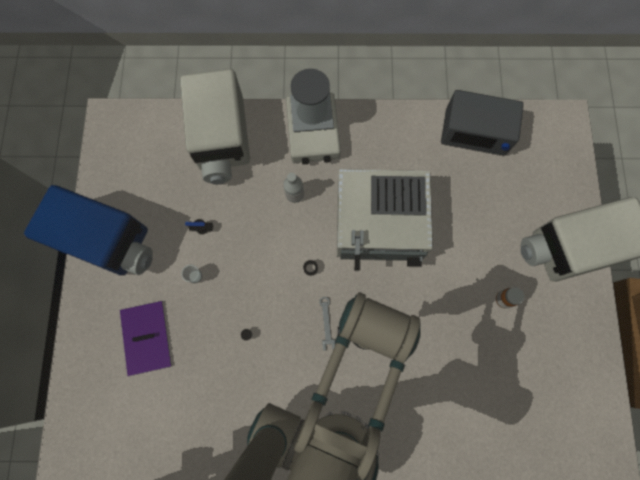

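```bash
python3 - <<'E'
from h import *
go((.43,-.15,.3),np.pi/2)
save("top","t9",(325,200,445,290),6)
print(proj("top",[[.5718,-.13,.13],[.5598,-.13,.108]]))
E
```

```text
shift [-95.8 110.4 -30.3] yaw 1.550 turn -0.021 q6 -1.95 pos [ 0.3225 -0.0516  0.2675] F [ 0.  -0.5 -0. ] w 0.0001 t 34.5
[[383.36761149 247.35753053]
 [382.550187   253.17567622]]
```

View pics/t9.png

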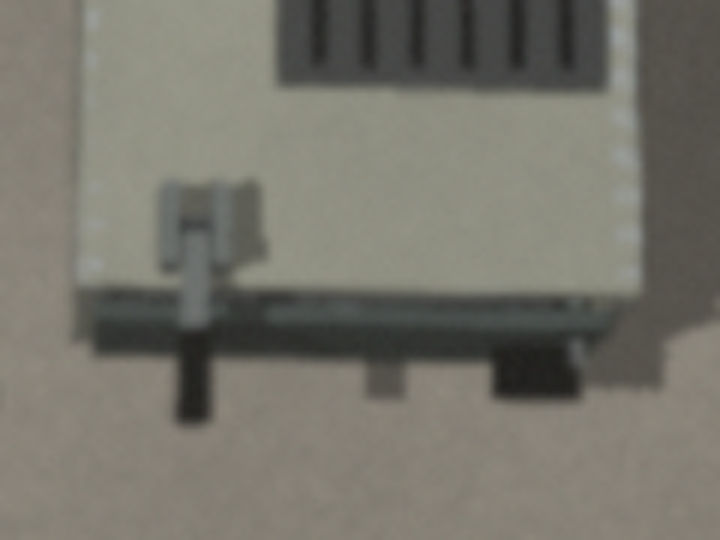

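drive_tool(
  steps=[
    [-25,40,-10,0,-1],
    [-50,80,-20,0,-1],
    [-75,115,-30,0,-1],
    [-75,115,-30,0,-1],
    [-75,115,-30,0,-1],
  ],
)

```text
clock: 35.05
position: [0.436, -0.1297, 0.2989]
ee_rot: [0.005, 0.714, 0.7, 0.013]
contact_force: [0.3, 0.9, -0.5]
width: 0.0001
```

```bash
python3 - <<'E'
from h import *
c=cal("wrist");save("wrist","w19",(80,160,560,480),1.66)
np.savez("w19cal",K=c[0],R=c[1],t=c[2]);print(tool()[0])
E
```

```text
[ 0.43489359 -0.12895921  0.29885019]
```

View pics/w19.png

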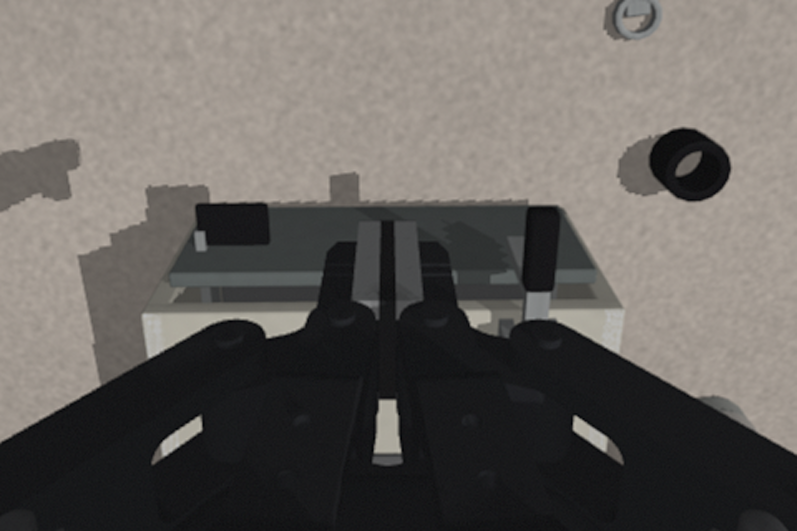

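```bash
python3 - <<'E'
from h import *
d=np.load("w19cal.npz");c=(d["K"],d["R"],d["t"])
f=lambda u,v,z:ray("wrist",(80+u/1.66,160+v/1.66),z,c)
print(f(172,272,.108),f(595,269,.108),f(146,311,.13),f(622,307,.13))
print(manip.sign_off())
E
```

```text
[ 0.55505918 -0.25422549  0.108     ] [ 0.55943989 -0.00942026  0.108     ] [ 0.56591263 -0.26334745  0.13      ] [ 5.70395418e-01 -3.43466660e-04  1.30000000e-01]
the job is handed in; nothing more can be done
None
```

I finished every step in the order asked and handed the job in at about 35 s on the robot's clock, well inside the 210 s limit.

- **Pots:** I found only two on the bench. Both stand upright in the tray.
- **Cover:** I laid the grey one on the tray, not the purple look-alike. It met the rim at 91.4 mm TCP height, where I expected 91.5 mm. The pictures showed it level and square inside the rim.
- **Tray:** I held the release tab about 13 mm down while the tray started to move, then let go after about 50 mm and pushed it home. It stopped firmly at about 15 N.
- **Clamp:** I swung it over and pressed it until it stopped, with the handle face at 150 mm (151 mm expected).

In the last pictures the panel's outer face is about 11 mm in front of the housing, where 12 mm means fully home. The clamp is level with its toe in front of the panel, and the robot is clear of everything. The coupling, beaker, reagent bottle, spanner, valve, amber jar and stopper look unmoved.

Two checks were less exact:
- **Position estimates:** readings from the different cameras disagreed by up to about 13 mm, most on the pots in the overhead view. I relied on close wrist-camera views for the grasps and the cover.
- **Second pot:** I let it go about 5 mm above the tray floor. It was still standing in the next picture, but I did not see the pots again after the cover went on.

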